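Load display modules into a soldering frame and turn it over

TASK

Get the display modules on the blue mat ready for soldering from behind: open the soldering frame's cover, lay every module display up and flat in a pocket of its own, then close the cover fully over them. Then lift the red bar over to the other side so that the whole frame is turned right over onto its stop, with the modules still shut inside and their backs up; leave the breadboard, multimeter and solder reel alone.

Things in the scene. Friction and masses are not known exactly. Their poses are not given: they have to be found in the camera images.
- lcd0: Display module (up to five alike; None if absent), 35 g: green circuit board 80 x 36 mm, the lower 4 mm, carrying a black bezel 71 x 25 x 9 mm with a light-blue screen (13 mm tall in all). Starts display up on the blue mat. Origin: centre of the underside; x along the 80 mm side, y along the 36 mm side, z out of the display. Best held across the 25 mm width of the bezel, above the board.
- lcd1: Another such display module, same size and axes as lcd0; None if absent.
- lcd2: Another such display module, same size and axes as lcd0; None if absent.
- lcd3: Another such display module, same size and axes as lcd0; None if absent.
- lcd4: Another such display module, same size and axes as lcd0; None if absent.
- stand: Fixed stand of the soldering frame: two aluminium uprights 12 mm thick, 40 mm wide and 157 mm tall on low feet, one 118 mm either side of the origin along x; between them hangs the turning carrier, pivoted 137 mm above the bench. Origin: bench level under the carrier's centre; x along the pivot axis.
- carrier_mid (a point): Centre of the carrier, on the pivot axis: an aluminium frame 200 mm (x) by 160 mm (y) with 2 x 3 pockets. Axes turn with it: x along the pivot axis, y from the red bar to the cover's free edge, z up at first and down once turned over. The tops of the ribs between pockets are at z = 0; end rails 88 to 100 mm from here along x rise to z = 8.5 mm.
- carrier (a joint): Turn of the carrier, rad: 0 = level, pockets upwards (as it starts); 3.14 = turned right over; end stops at both. It grows as the red bar is lifted up and over, 180 degrees, to the other side (right-handed about the carrier's -x). Stiff pivot, stays at any angle: takes about 1.4 N m, 12 N at the red bar.
- carrier_grip (a point): Middle of the red round bar (10 mm thick, 110 mm long, along x) of the carrier's own handle, 115 mm from the pivot axis on the cover-hinge side, its middle 35 mm out from the frame's edge. Used to turn the carrier over; the bar can turn between fingers that hold it from above.
- cover (a joint): Angle of the cover to the carrier, rad: 0 = closed, 2.4 = open as far as it goes (leaning back past upright). It starts anywhere from closed to 0.6. Stiff friction hinge that holds the cover wherever it is left, also upside down with modules resting on it: takes about 0.55 N m, 3 N at its handle.
- cover_hinge (a point): On the cover's hinge line (parallel to the carrier's x), at y = -86 mm, z = 11.5 mm of the carrier, same x as its middle.
- cover_grip (a point): Middle of the black round bar (10 mm thick, 90 mm long, along x) at the free edge of the white cover, its middle 30 mm out from the edge; 196 mm from the hinge line and 5 mm above it when closed. Axes turn with the cover. The cover is a plate with a black pad beneath; closed, the pad is 0.8 mm above seated bezels.
- pocket0 (a point): Centre of the floor of one of the six pockets, level with the ledges round its edge (the window inside them is 66 x 30 mm), 6 mm below the tops of the ribs. A pocket is 84 mm (carrier x) by 40 mm (carrier y); a seated module has its origin here. Pocket centres lie at x = -46 and 46, y = -50, 0 and 50 mm of the carrier.
- pocket1 (a point): The same for pocket 1.
- pocket2 (a point): The same for pocket 2.
- pocket3 (a point): The same for pocket 3.
- pocket4 (a point): The same for pocket 4.
- pocket5 (a point): The same for pocket 5.
- mat: Blue antistatic mat 270 x 290 x 3 mm on the bench, fixed, its top 3 mm above the bench; origin under its centre. The modules start on it.
- breadboard: White solderless breadboard, 165 x 55 x 10 mm; not needed. Origin at the centre of its underside. Leave it alone.
- meter: Yellow hand multimeter lying on its back, 150 x 75 x 34 mm (dial to 43 mm); not needed. Origin at the centre of its underside. Leave it alone.
- solder_reel: Small steel-grey reel of solder standing on its flange, 54 mm across, 41 mm tall; not needed. Origin at the centre of its underside. Leave it alone.

How it is judged:
By the outcome, as a careful person would: the job done as asked, in the order asked, and still so for the second after the job is handed in, with the robot touching nothing.
Of lcd0, lcd1, lcd2, lcd3, lcd4 only 3 to 5 are there at a start; the rules pass over those that are not, and their reading is None.
At some moment in a run one of lcd0, lcd1, lcd2, lcd3, lcd4 may be knocked a few centimetres aside while the robot is not near it.
It also fails if it takes over 210 s, if anything falls off the work surface, if the arm or the gripper's body presses on something with over 40 N, if the wrist force passes 120 N, or if a joint passes its speed limit or range.

ROBOT

A 6-joint arm with a two-finger parallel gripper is mounted at the origin on the work surface. World frame = base frame: x ahead of the robot, y to its left, z up, the work surface at z = 0. Lengths are in m, angles in rad, forces in N, time in s.
With the tool pointing down it reaches from about 0.4 to 0.825 m from the base axis. Payload 7 kg.
Tool frame: the origin (TCP) lies where the fingers leave the gripper's body, on its centre line; the fingertips stand 73 mm ahead of it and the grasp point (between the pads) lies 54 mm ahead of it; y points along the fingers, z is the direction in which the jaws open and shut, and the axes are right-handed (so a half turn about y gives the same grasp; the last joint's range is limited). The gripper opens to 85 mm and grips with 20 to 120 N. Pads are 22 mm wide; open, the fingers measure 114 mm over their backs; the gripper's body (76 mm by 85 mm) begins 54 mm behind the grasp point. The pads swing forward as they close: fully open they stand 13 mm farther back than shut.
Start: joints at [0.288, 0.359, 0.012, 0, -1.224, -0.288], TCP at [0.675, -0, 0.304] pointing down, gripper open.
Joint ranges: [-3.07, 3.07], [-1.43, 2.12], [-1.02, 1.25], [-3.03, 1.67], [-3.05, -0], [-3.03, 3.03]. Speed limits (rad/s): [2.39, 2.39, 3.01, 3.14, 3.14, 3.14].

INTERFACE

Orientations are given as a rotation vector (axis times angle).
In Python, from rig import state, eyes, ticket gives the robot as it stands. The module is installed in compiled form; this text tells all that it offers.
- The arm moves only by the tool send_rows, never from a script. Its argument "deltas" is a list of rows, each an object of numbers: "tx", "ty", "tz": the shift along the tool's x, y, z in m; "ax", "ay", "az": the turn, a rotation vector about the tool's x, y, z in rad. In form: [{"tx": .., "ty": .., "tz": .., "ax": .., "ay": .., "az": ..}, ...]. A call has 1 to 8 rows; each row shifts and turns the commanded pose from where the row before left it, along the tool's axes as they then stand; what a row does not reach is not made up. A row lasts 1/10 s, in which the tool goes at most 50 mm and 8.59 degrees, less where a joint would pass 70% of its speed; a pose out of reach is approached as far as the arm can. A call with a gripper value outside its range is refused whole. "hand" is the finger opening in m, from 0 to 0.0854, set as the call begins (left out, the last holds). The fingers move at their own pace and stop on an object; the grip force is fixed at half the most. Time passes only in rows, so rows that do not move let the fingers close. It gives the time, the measured TCP pose, the force and the opening at its end, in the units of the state.
- state(): the state, without advancing time (a new reading comes with each control period).
- eyes.grab_frame(name): name is "scene" or "side" or "wrist"; returns a dict with "frame" (480x640x3 uint8, red, green, blue), "fov_y" (degrees; the focal length in pixels is half the picture's height over the tangent of half this angle, whatever the lens; pixels are square), "cx", "cy" (the principal point, pixels), "extrinsics" (4x4, takes a point from camera to world coordinates); the wrist camera has in their place "mount" (4x4, takes a point from camera to tool coordinates, whose origin is the TCP and whose axes are the tool frame's). Camera axes: x right, y up, looking along -z (the intrinsics and any distortion apply to the point x, -y, -z); pixel columns grow to the right and rows downward; lengths in m; the calibration is good to about 2 mm. A picture is of the moment at which its call begins: read the wrist's pose just before it. There is no depth.
- ticket.finish_job(): hands the job in, once; it reports no verdict.
The state is a dict: "t": time; "joints": joint angles; "qd": joint speeds; "tau": joint torques, N m; "tcp_pos": TCP position; "orientation": TCP orientation; "wrist_force": force on the tool from outside, world axes, zero at the start; "wrist_torque": the same for the moment, N m; "finger_gap": finger opening in m.
Only numpy, scipy, OpenCV 4.12 (cv2) and the standard library are available. Lean on these libraries where they do the work, as an engineer would, in place of code of your own. Each camera call takes 0.05 s, during which the arm holds its last target. There are 200 camera calls.

## Working session

There is one attempt and no reset: what is moved stays moved. The work goes in short steps, Python scripts to look and compute and a tool call to move; the robot and the scene stay as the last step left them, time stands still between calls to the robot, and variables do not carry over. Pictures are saved under pics/ and viewed, about 12 in all and at most 16, crops included, and the job is handed in when it is done.

Besides the shell and the picture viewer there is one more tool, called after ">>>" as name(argument=value, ...) on one line, values as JSON. send_rows: Moves the arm, as the interface text tells. Its arguments: {"type":"object","properties":{"deltas":{"type":"array","items":{"type":"object","properties":{"tx":{"type":"number"},"ty":{"type":"number"},"tz":{"type":"number"},"ax":{"type":"number"},"ay":{"type":"number"},"az":{"type":"number"}}}},"hand":{"type":"number"}},"required":["deltas"]}

```bash
mkdir -p pics; cat > h.py <<'E'
import numpy as np, cv2
from rig import state, eyes, ticket
from scipy.spatial.transform import Rotation as R
def grab(name, fn=None):
    s=state(); g=eyes.grab_frame(name); im=g["frame"]
    f=240/np.tan(np.radians(g["fov_y"])/2)
    if name=="wrist":
        T=np.eye(4);T[:3,:3]=R.from_rotvec(s["orientation"]).as_matrix();T[:3,3]=s["tcp_pos"];E=T@np.array(g["mount"])
    else: E=np.array(g["extrinsics"])
    if fn: cv2.imwrite("pics/"+fn, im[:,:,::-1])
    return dict(im=im,f=f,cx=g["cx"],cy=g["cy"],E=E,keys={k:g[k] for k in g if k!="frame"})
def ray(c,u,v):
    d=np.array([(u-c["cx"])/c["f"],-(v-c["cy"])/c["f"],-1.])
    return c["E"][:3,3], c["E"][:3,:3]@d
def plane(c,u,v,z):
    o,d=ray(c,u,v); return o+d*(z-o[2])/d[2]
def proj(c,p):
    q=c["E"][:3,:3].T@(np.array(p)-c["E"][:3,3]); return c["cx"]+c["f"]*q[0]/-q[2], c["cy"]-c["f"]*q[1]/-q[2]
E
python3 - <<'E'
from h import *
for n in("scene","side","wrist"):
    c=grab(n,n+"0.png"); k=c["keys"]; print(n,{a:np.round(b,3).tolist() for a,b in k.items() if not isinstance(b,str)})
s=state();print(s)
E
```

```text
scene {'fov_y': 52.778, 'cx': 320.189, 'cy': 248.4, 'extrinsics': [[-0.803, -0.323, 0.5, 1.134], [0.596, -0.431, 0.678, 0.698], [-0.003, 0.842, 0.539, 0.705], [0.0, 0.0, 0.0, 1.0]]}
side {'fov_y': 47.642, 'cx': 323.784, 'cy': 233.742, 'extrinsics': [[0.97, 0.169, -0.177, 0.357], [-0.245, 0.655, -0.714, -1.052], [-0.005, 0.736, 0.677, 1.104], [0.0, 0.0, 0.0, 1.0]]}
wrist {'fov_y': 63.205, 'cx': 324.579, 'cy': 242.468, 'mount': [[0.0, -0.961, -0.277, -0.069], [-0.0, 0.277, -0.961, -0.071], [1.0, 0.0, -0.0, -0.001], [0.0, 0.0, 0.0, 1.0]]}
{'t': 0.15, 'joints': array([ 2.88116680e-01,  3.59258981e-01,  1.12579749e-02, -2.42640407e-04,
       -1.22408469e+00, -2.88106453e-01]), 'qd': array([-0.00020055, -0.00273537,  0.00216675,  0.00166785, -0.00013247,
       -0.0005221 ]), 'tau': array([-2.36291526e-03, -5.83877099e+01,  2.93650192e+01,  6.94064632e+00,
       -4.26741812e-03,  1.52487612e-06]), 'tcp_pos': array([ 6.74731844e-01, -8.67574066e-06,  3.03152368e-01]), 'orientation': array([-1.20838432, -1.20811834,  1.20986983]), 'wrist_force': array([-1.06334739,  0.10678631, -0.04547402]), 'wrist_torque': array([-5.91825607e-02, -1.67290271e-02, -1.94511730e-05]), 'finger_gap': 0.08511318657566441}
```

View pics/scene0.png

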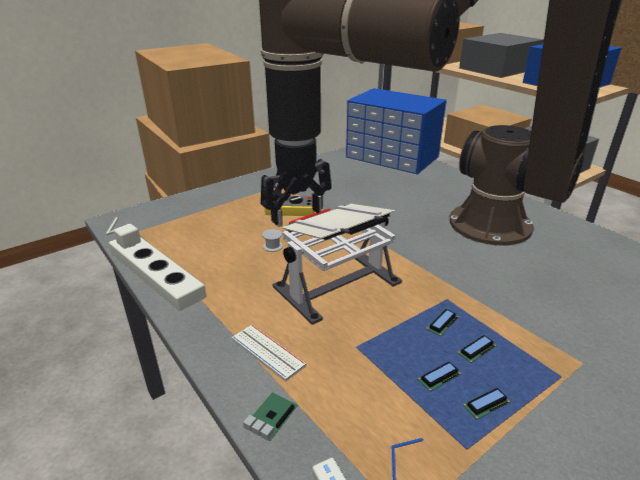

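View pics/side0.png

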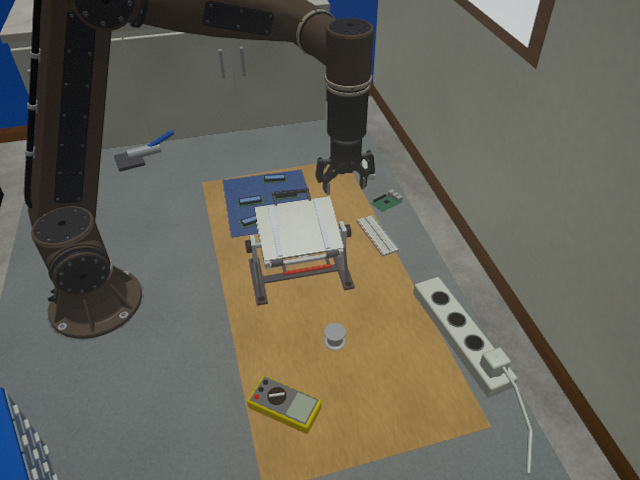

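```bash
python3 - <<'E'
from h import *
a=cv2.imread("pics/scene0.png")[190:330,250:420];b=cv2.imread("pics/side0.png")[165:310,215:405]
a=cv2.resize(a,(395,int(140*395/170)));b=cv2.resize(b,(395,int(145*395/190)))
h=max(a.shape[0],b.shape[0]);o=np.zeros((h,800,3),np.uint8);o[:a.shape[0],:395]=a;o[:b.shape[0],405:]=b
cv2.imwrite("pics/c1.png",o)
S=grab("scene");D=grab("side")
print("side knobs",plane(D,250,245,.137),plane(D,348,230,.137))
print("scene knobs",plane(S,290,255,.137),plane(S,388,222,.137))
for n,c in(("scene",S),("side",D)):
    hsv=cv2.cvtColor(c["im"],cv2.COLOR_RGB2HSV)
    m=cv2.inRange(hsv,(95,40,150),(115,160,255)); 
    k,l,st,ce=cv2.connectedComponentsWithStats(m)
    for i in range(1,k):
        if st[i,4]>25 : print(n,st[i],ce[i].round(),plane(c,*ce[i],.016).round(3))
# mat
    m=cv2.inRange(hsv,(105,120,40),(122,255,160));k,l,st,ce=cv2.connectedComponentsWithStats(m)
    for i in range(1,k):
        if st[i,4]>400:
            cn=max(cv2.findContours((l==i).astype(np.uint8),0,2)[0],key=cv2.contourArea);q=cv2.approxPolyDP(cv2.convexHull(cn),6,True)[:,0]
            print(n,"mat?",[plane(c,*p,.003).round(3)[:2].tolist() for p in q])
E
```

```text
side knobs [ 0.41582688 -0.0259893   0.137     ] [ 0.67560339 -0.03374084  0.137     ]
scene knobs [ 0.67402876 -0.03359936  0.137     ] [ 0.40843426 -0.01283568  0.137     ]
scene [434 311  19  17 137] [442. 319.] [0.452 0.215 0.016]
scene [234 337  52  40  62] [260. 357.] [0.824 0.077 0.016]
scene [465 337  25  17 172] [477. 345.] [0.457 0.31  0.016]
scene [426 364  29  18 209] [440. 372.] [0.572 0.315 0.016]
scene [472 390  32  19 251] [487. 399.] [0.553 0.408 0.016]
scene [323 464   8   9  42] [326. 468.] [0.862 0.344 0.016]
scene mat? [[-2.691, -1.535], [-1.546, -0.841], [-1.532, -0.91], [-2.542, -1.543]]
scene mat? [[-3.005, -1.084], [-1.893, -0.605], [-1.808, -0.613], [-2.974, -1.158]]
scene mat? [[-0.879, -0.939], [-0.267, -0.444], [-0.089, -0.378], [-0.008, -0.589], [-0.073, -0.751], [-0.469, -1.228]]
scene mat? [[0.641, 0.16], [0.38, 0.168], [0.39, 0.451], [0.651, 0.444]]
side [265 175  19   3  43] [275. 176.] [0.553 0.412 0.016]
side [240 196  20   6  51] [249. 199.] [0.452 0.315 0.016]
side [243 216  14   7  37] [249. 219.] [0.438 0.217 0.016]
side mat? [[1.143, 1.984], [1.408, 1.913], [1.104, 1.061]]
side mat? [[-0.556, 1.897], [-0.334, 1.243], [-0.309, 1.0], [-0.406, 1.003]]
side mat? [[-0.202, -0.209], [-0.11, -0.448], [-0.164, -0.435]]
```

View pics/c1.png

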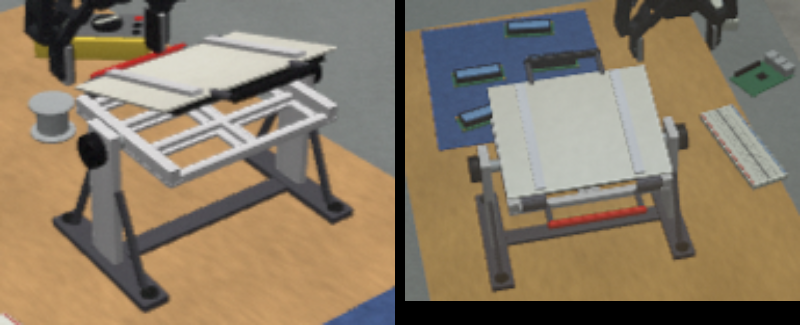

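```bash
python3 - <<'E'
from h import *
S=grab("scene");D=grab("side")
print([ (k,v) for k,v in D["keys"].items() if isinstance(v,str)], list(grab("wrist")["keys"]))
def tri(a,b):
    (o1,d1),(o2,d2)=a,b;d1/=np.linalg.norm(d1);d2/=np.linalg.norm(d2)
    A=np.c_[d1,-d2];t=np.linalg.lstsq(A,o2-o1,rcond=None)[0];p,q=o1+t[0]*d1,o2+t[1]*d2
    return (p+q)/2,np.linalg.norm(p-q)
print(tri(ray(S,379,223),ray(D,291,193)))
def crop2full(u,v,k):return (250+u*170/395,190+v*170/395) if k=="s" else (215+(u-405)*190/395,165+v*190/395)
# bar ends: scene right end 322,66 / left end ~ 235,96 ; side left 525,62 right 600,54
for s,d in(((322,68),(527,62)),((232,98),(598,54))):
    print(tri(ray(S,*crop2full(*s,"s")),ray(D,*crop2full(*d,"d"))))
print(R.from_rotvec(state()["orientation"]).as_matrix().round(2))
E
```

```text
[] ['fov_y', 'cx', 'cy', 'mount']
(array([0.53738144, 0.07452775, 0.21267452]), np.float64(0.02250813276370047))
(array([0.49795819, 0.07244167, 0.21104675]), np.float64(0.005712596480349378))
(array([0.59117316, 0.06350306, 0.21035076]), np.float64(0.0008420385247884042))
[[-0. -0. -1.]
 [ 1. -0. -0.]
 [-0. -1.  0.]]
```

>>> send_rows(deltas=[{"tx":0.015,"ty":-0.029,"tz":0.0325},{"tx":0.015,"ty":-0.029,"tz":0.0325},{"tx":0.015,"ty":-0.029,"tz":0.0325},{"tx":0.015,"ty":-0.029,"tz":0.0325},{"ay":0.1428},{"ay":0.1428},{"ay":0.1428},{"ay":0.1428}])

```text
$.deltas[0]: bad value
```

>>> send_rows(deltas=[{"ay":0.1428},{"ay":0.1428},{"ay":0.1428},{"ay":0.1428},{"ay":0.1428},{"ay":0.1428},{"ay":0.1428},{}], hand=0.03)

```text
$.deltas[0]: bad value
```

```bash
python3 - <<'E'
from h import *
grab("wrist","w1.png");s=state();print(s["tcp_pos"],R.from_rotvec(s["orientation"]).as_matrix().round(3),s["joints"])
E
```

```text
[ 6.74952456e-01 -5.46982483e-06  3.03800025e-01] [[ 0. -0. -1.]
 [ 1.  0.  0.]
 [ 0. -1.  0.]] [ 2.88102857e-01  3.58701384e-01  1.18423020e-02 -6.35018769e-05
 -1.22410533e+00 -2.88106840e-01]
```

View pics/w1.png

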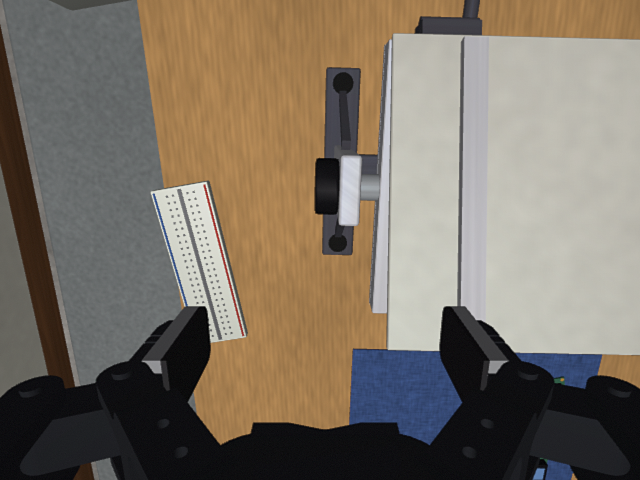

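>>> send_rows(deltas=[{"tx":0.015,"ty":-0.029,"tz":0.0325,"ax":0,"ay":0,"az":0},{"tx":0.015,"ty":-0.029,"tz":0.0325,"ax":0,"ay":0,"az":0},{"tx":0.015,"ty":-0.029,"tz":0.0325,"ax":0,"ay":0,"az":0},{"tx":0.015,"ty":-0.029,"tz":0.0325,"ax":0,"ay":0,"az":0},{"tx":0,"ty":0,"tz":0,"ax":0,"ay":0.1428,"az":0},{"tx":0,"ty":0,"tz":0,"ax":0,"ay":0.1428,"az":0},{"tx":0,"ty":0,"tz":0,"ax":0,"ay":0.1428,"az":0},{"tx":0,"ty":0,"tz":0,"ax":0,"ay":0.1428,"az":0}])

```text
t: 1.25
tcp_pos: [0.5447, 0.0601, 0.4203]
orientation: [-1.428, -0.775, 0.774]
wrist_force: [0.6, 0.8, -0.6]
finger_gap: 0.0856
```

>>> send_rows(deltas=[{"tx":0,"ty":0,"tz":0,"ax":0,"ay":0.1428,"az":0},{"tx":0,"ty":0,"tz":0,"ax":0,"ay":0.1428,"az":0},{"tx":0,"ty":0,"tz":0,"ax":0,"ay":0.1428,"az":0},{"tx":0,"ty":0,"tz":0,"ax":0,"ay":0.1428,"az":0},{"tx":0,"ty":0,"tz":0,"ax":0,"ay":0.1428,"az":0},{"tx":0,"ty":0,"tz":0,"ax":0,"ay":0.1428,"az":0},{"tx":0,"ty":0,"tz":0,"ax":0,"ay":0.1428,"az":0},{"tx":0,"ty":0,"tz":0,"ax":0,"ay":0,"az":0}], hand=0.03)

```text
t: 2.05
tcp_pos: [0.5449, 0.06, 0.42]
orientation: [-1.571, 0.002, -0.002]
wrist_force: [0.7, -0.0, 0.6]
finger_gap: 0.0298
```

```bash
python3 - <<'E'
from h import *
grab("wrist","w2.png");s=state();print(s["tcp_pos"],R.from_rotvec(s["orientation"]).as_matrix().round(3),s["joints"])
E
```

```text
[0.54492095 0.05995298 0.42000897] [[ 1.     0.    -0.003]
 [ 0.003  0.     1.   ]
 [ 0.    -1.     0.   ]] [ 4.66995604e-01  9.37908586e-02 -7.31667016e-02 -2.37339125e-05
 -1.40360624e+00 -2.03476114e+00]
```

View pics/w2.png

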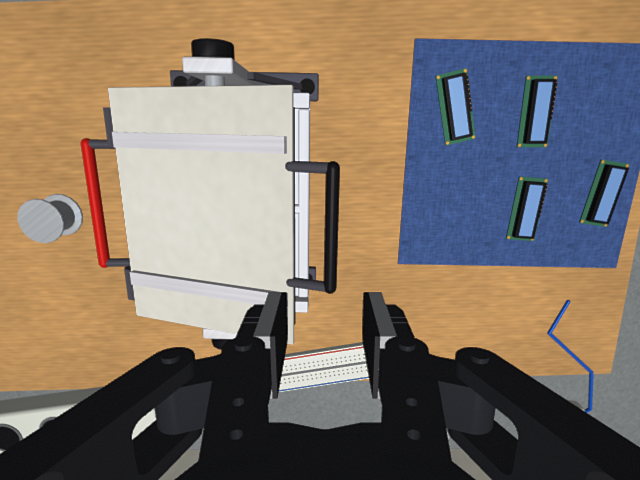

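```bash
cat >> h.py <<'E'
def lcds(c,z=.016):
    hsv=cv2.cvtColor(c["im"],cv2.COLOR_RGB2HSV)
    m=cv2.inRange(hsv,(95,50,150),(115,170,255)); out=[]
    for cn in cv2.findContours(m,0,2)[0]:
        if cv2.contourArea(cn)<250: continue
        p=np.array([plane(c,*q,z)[:2] for q in cn[:,0]]).astype(np.float32)
        (x,y),(w,h),a=cv2.minAreaRect(p*1000)
        if w<h: a+=90;w,h=h,w
        a=(a+90)%180-90
        if 40<w<85 and 8<h<30: out.append((round(x/1000,4),round(y/1000,4),round(a,1),round(w),round(h)))
    return out
E
python3 - <<'E'
from h import *
c=grab("wrist");print(lcds(c))
for u,v,z in((86,142,.137),(103,265,.137),(334,165,.211),(330,289,.211),(213,80,.137)): print(plane(c,u,v,z).round(4))
E
```

```text
[(0.5727, 0.3156, -4.5, 64, 16), (0.5535, 0.4094, -8.9, 64, 16), (0.4563, 0.3113, -0.0, 63, 16), (0.4508, 0.2155, 12.7, 64, 16)]
[ 0.4866 -0.1491  0.137 ]
[ 0.6012 -0.1518  0.137 ]
[0.4996 0.0675 0.211 ]
[0.5941 0.0653 0.211 ]
[ 0.4356 -0.0335  0.137 ]
```

>>> send_rows(deltas=[{"tx":0.002,"ty":0.03,"tz":0.008,"ax":0,"ay":0.025,"az":0},{"tx":0,"ty":0.03,"tz":0,"ax":0,"ay":0,"az":0},{"tx":0,"ty":0.03,"tz":0,"ax":0,"ay":0,"az":0},{"tx":0,"ty":0.02,"tz":0,"ax":0,"ay":0,"az":0},{"tx":0,"ty":0.02,"tz":0,"ax":0,"ay":0,"az":0},{"tx":0,"ty":0.01,"tz":0,"ax":0,"ay":0,"az":0},{"tx":0,"ty":0.009,"tz":0,"ax":0,"ay":0,"az":0},{"tx":0,"ty":0,"tz":0,"ax":0,"ay":0,"az":0}], hand=0.022)

```text
t: 2.95
tcp_pos: [0.5468, 0.0679, 0.2702]
orientation: [-1.571, 0.02, -0.018]
wrist_force: [0.1, -0.9, -0.3]
finger_gap: 0.0219
```

```bash
python3 - <<'E'
from h import *
grab("wrist","w3.png");print(state()["tcp_pos"],state()["wrist_force"],state()["finger_gap"])
E
```

```text
[0.54711985 0.06798476 0.27110507] [-0.22877871  0.22237992 -0.24133983] 0.021999749964000403
```

View pics/w3.png

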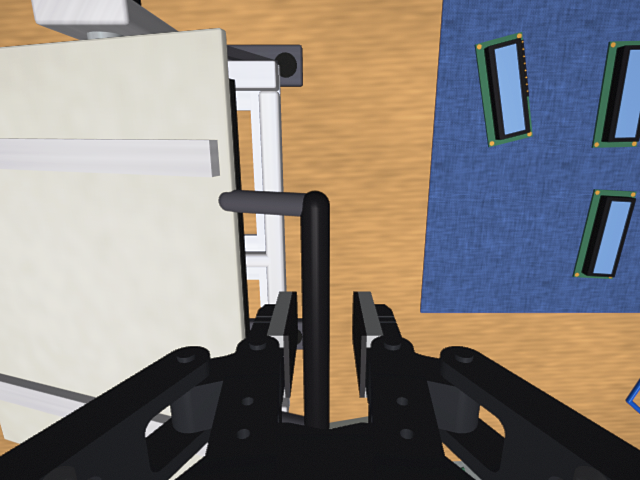

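>>> send_rows(deltas=[{"tx":0,"ty":0,"tz":-0.001,"ax":0,"ay":0,"az":0},{"tx":0,"ty":0,"tz":0,"ax":0,"ay":0,"az":0},{"tx":0,"ty":0,"tz":0,"ax":0,"ay":0,"az":0},{"tx":0,"ty":0,"tz":0,"ax":0,"ay":0,"az":0}], hand=0)

```text
t: 3.4
tcp_pos: [0.5472, 0.0651, 0.2716]
orientation: [-1.574, 0.019, -0.02]
wrist_force: [4.1, -10.1, -3.5]
finger_gap: 0.0074
```

```bash
python3 - <<'E'
from h import *
t=np.linspace(.298,2.32,17);y=.196*np.cos(t)-.005*np.sin(t);z=.196*np.sin(t)+.005*np.cos(t)
for a,b in zip(np.diff(y),np.diff(z)):print('ty %.4f tz %.4f'%(-b,a))
print(state()["finger_gap"],state()["wrist_force"],state()["tcp_pos"])
E
```

```text
ty -0.0229 tz -0.0093
ty -0.0216 tz -0.0122
ty -0.0199 tz -0.0148
ty -0.0178 tz -0.0172
ty -0.0155 tz -0.0193
ty -0.0130 tz -0.0211
ty -0.0102 tz -0.0225
ty -0.0073 tz -0.0237
ty -0.0043 tz -0.0244
ty -0.0012 tz -0.0247
ty 0.0020 tz -0.0247
ty 0.0051 tz -0.0242
ty 0.0081 tz -0.0234
ty 0.0110 tz -0.0222
ty 0.0137 tz -0.0206
ty 0.0162 tz -0.0188
0.007390580874480005 [  4.10881542 -10.10407081  -3.53472549] [0.54718644 0.06508514 0.2716465 ]
```

>>> send_rows(deltas=[{"tx":0,"ty":0,"tz":-0.002,"ax":0,"ay":0,"az":0},{"tx":0,"ty":0,"tz":0,"ax":0,"ay":0,"az":0},{"tx":0,"ty":0.004,"tz":0,"ax":0,"ay":0,"az":0},{"tx":0,"ty":0.003,"tz":0,"ax":0,"ay":0,"az":0},{"tx":0,"ty":0,"tz":0,"ax":0,"ay":0,"az":0}], hand=0.022)

```text
t: 3.9
tcp_pos: [0.5467, 0.0651, 0.2634]
orientation: [-1.571, 0.02, -0.019]
wrist_force: [-0.6, -0.5, 0.6]
finger_gap: 0.0221
```

>>> send_rows(deltas=[{"tx":0,"ty":0,"tz":0,"ax":0,"ay":0,"az":0},{"tx":0,"ty":0,"tz":0,"ax":0,"ay":0,"az":0},{"tx":0,"ty":0,"tz":0,"ax":0,"ay":0,"az":0},{"tx":0,"ty":0,"tz":0,"ax":0,"ay":0,"az":0}], hand=0)

```text
t: 4.3
tcp_pos: [0.5468, 0.0648, 0.2638]
orientation: [-1.571, 0.02, -0.019]
wrist_force: [-0.2, -3.0, -2.7]
finger_gap: 0.0077
```

>>> send_rows(deltas=[{"tx":0,"ty":-0.023,"tz":-0.0093,"ax":0,"ay":0,"az":0},{"tx":0,"ty":-0.0216,"tz":-0.0122,"ax":0,"ay":0,"az":0},{"tx":0,"ty":-0.02,"tz":-0.0148,"ax":0,"ay":0,"az":0},{"tx":0,"ty":0,"tz":0,"ax":0,"ay":0,"az":0}])

```text
t: 4.7
tcp_pos: [0.5459, 0.0274, 0.3303]
orientation: [-1.57, 0.02, -0.022]
wrist_force: [-2.0, 0.7, 0.8]
finger_gap: 0.0081
```

>>> send_rows(deltas=[{"tx":0,"ty":-0.0178,"tz":-0.0172,"ax":0,"ay":0,"az":0},{"tx":0,"ty":-0.0155,"tz":-0.0193,"ax":0,"ay":0,"az":0},{"tx":0,"ty":-0.013,"tz":-0.021,"ax":0,"ay":0,"az":0},{"tx":0,"ty":-0.0102,"tz":-0.0225,"ax":0,"ay":0,"az":0},{"tx":0,"ty":-0.0073,"tz":-0.0237,"ax":0,"ay":0,"az":0},{"tx":0,"ty":-0.0043,"tz":-0.0244,"ax":0,"ay":0,"az":0}])

```text
t: 5.3
tcp_pos: [0.543, -0.0988, 0.3994]
orientation: [-1.569, 0.015, -0.022]
wrist_force: [2.0, 4.7, 2.8]
finger_gap: 0.0077
```

>>> send_rows(deltas=[{"tx":0,"ty":-0.0012,"tz":-0.0247,"ax":0,"ay":0,"az":0},{"tx":0,"ty":0.002,"tz":-0.0247,"ax":0,"ay":0,"az":0},{"tx":0,"ty":0.005,"tz":-0.0242,"ax":0,"ay":0,"az":0},{"tx":0,"ty":0.008,"tz":-0.0234,"ax":0,"ay":0,"az":0},{"tx":0,"ty":0.011,"tz":-0.0222,"ax":0,"ay":0,"az":0},{"tx":0,"ty":0.0137,"tz":-0.0206,"ax":0,"ay":0,"az":0},{"tx":0,"ty":0,"tz":0,"ax":0,"ay":0,"az":0}])

```text
t: 6.0
tcp_pos: [0.5399, -0.2419, 0.3583]
orientation: [-1.574, 0.02, -0.022]
wrist_force: [1.4, -6.4, 2.8]
finger_gap: 0.0074
```

```bash
python3 - <<'E'
from h import *
a=grab("side","s2.png")["im"][40:340,150:450];b=grab("scene","q2.png")["im"][130:330,230:430]
o=np.hstack([cv2.resize(a,(400,400)),cv2.resize(b,(400,400))]);cv2.imwrite("pics/c2.png",o[:,:,::-1])
E
```

```text
(no output)
```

View pics/c2.png

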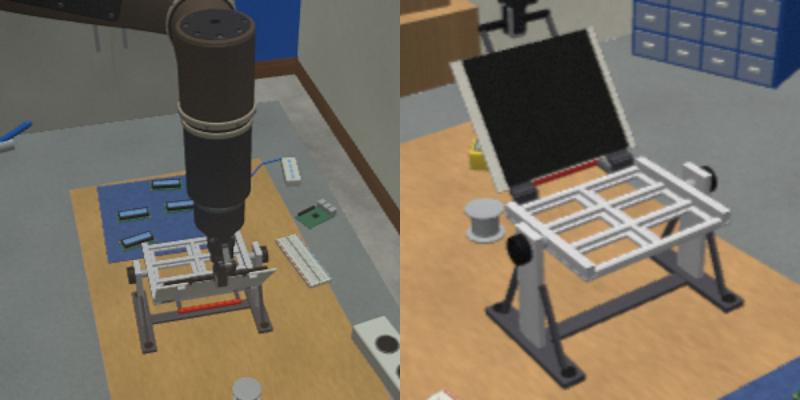

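>>> send_rows(deltas=[{"tx":0,"ty":0,"tz":0,"ax":0,"ay":0,"az":0},{"tx":0,"ty":0,"tz":0,"ax":0,"ay":0,"az":0},{"tx":0,"ty":0,"tz":0,"ax":0,"ay":0,"az":0},{"tx":0,"ty":-0.03,"tz":0,"ax":0,"ay":0,"az":0},{"tx":0,"ty":-0.04,"tz":0,"ax":0,"ay":0,"az":0},{"tx":0,"ty":0,"tz":0.045,"ax":0,"ay":0,"az":0},{"tx":0,"ty":0,"tz":0.045,"ax":0,"ay":0,"az":0},{"tx":0,"ty":0,"tz":0.045,"ax":0,"ay":0,"az":0}], hand=0.03)

```text
t: 6.9
tcp_pos: [0.5424, -0.1026, 0.4283]
orientation: [-1.57, 0.02, -0.021]
wrist_force: [1.2, 0.3, -0.4]
finger_gap: 0.0299
```

>>> send_rows(deltas=[{"tx":0,"ty":0,"tz":0.045,"ax":0,"ay":0,"az":0},{"tx":0,"ty":0,"tz":0.045,"ax":0,"ay":0,"az":0},{"tx":0,"ty":0,"tz":0.045,"ax":0,"ay":0,"az":0},{"tx":0,"ty":0,"tz":0,"ax":0,"ay":0,"az":0},{"tx":0,"ty":0,"tz":0,"ax":0,"ay":0,"az":0}])

```text
t: 7.4
tcp_pos: [0.5459, 0.0323, 0.428]
orientation: [-1.571, 0.018, -0.017]
wrist_force: [-0.3, 0.2, 0.1]
finger_gap: 0.0299
```

```bash
python3 - <<'E'
from h import *
c=grab("wrist","w4.png");print(state()["tcp_pos"],lcds(c))
E
```

```text
[0.54590912 0.03130109 0.42802538] [(0.5728, 0.3154, -4.7, 64, 16), (0.5536, 0.4092, -9.0, 64, 16), (0.4564, 0.3112, -0.1, 64, 16), (0.4508, 0.2153, 12.7, 64, 16)]
```

View pics/w4.png

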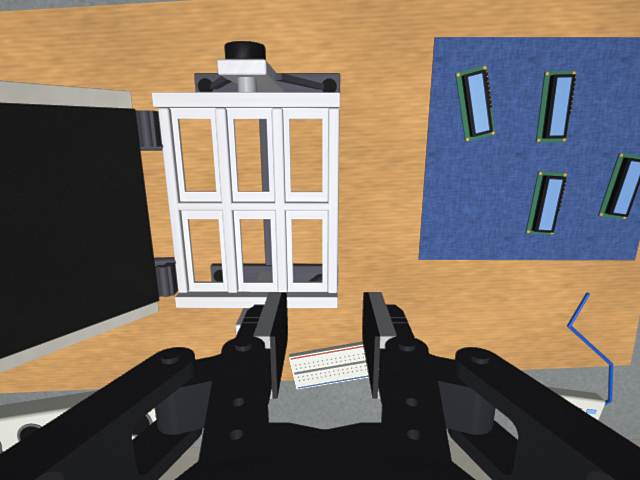

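```bash
python3 - <<'E'
from h import *
a=cv2.imread("pics/w4.png")[85:315,148:348];cv2.imwrite("pics/c3.png",cv2.resize(a,(520,598),interpolation=cv2.INTER_CUBIC))
E
```

```text
(no output)
```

View pics/c3.png

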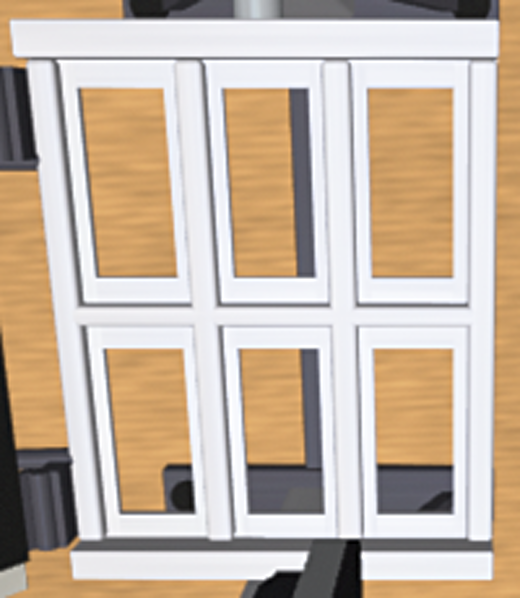

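```bash
python3 - <<'E'
from h import *
c=grab("wrist")
W={(-46,50):[(367,88),(455,88),(454,277),(370,277)],(-46,0):[(221,88),(309,88),(315,277),(234,277)],(-46,-50):[(78,88),(164,88),(177,277),(97,277)],
(46,50):[(373,348),(454,348),(453,514),(376,514)],(46,0):[(238,348),(319,348),(324,514),(246,514)],(46,-50):[(103,348),(185,348),(195,514),(119,514)]}
A=[];B=[]
for k,q in W.items():
    p=np.array([plane(c,148+u/2.6-.2,85+v/2.6-.2,.131)[:2] for u,v in q])
    print(k,p.mean(0).round(4),np.linalg.norm(p[1]-p[0]).round(4),np.linalg.norm(p[2]-p[3]).round(4),np.linalg.norm(p[3]-p[0]).round(4)); A.append(k);B.append(p.mean(0))
A=np.array(A)/1000.;B=np.array(B);a0=A-A.mean(0);b0=B-B.mean(0)
th=np.arctan2((a0[:,0]*b0[:,1]-a0[:,1]*b0[:,0]).sum(),(a0*b0).sum());Rm=np.array([[np.cos(th),-np.sin(th)],[np.sin(th),np.cos(th)]])
t=B.mean(0);print("centre",t,"yaw",th,"res",(B-(A@Rm.T+t)).round(4))
for k in A:print(k,(Rm@k+t).round(4))
# red bar check, end rail corners z .1455
for u,v in((12,20),(498,20),(498,58),(73,552),(492,552)):print((u,v),plane(c,148+u/2.6,85+v/2.6,.1455).round(4))
E
```

```text
(-46, 50) [0.4993 0.0163] 0.0305 0.0306 0.0656
(-46, 0) [ 0.4981 -0.034 ] 0.0305 0.0295 0.0656
(-46, -50) [ 0.4969 -0.0839] 0.0298 0.0291 0.0656
(46, 50) [0.5916 0.0139] 0.0301 0.03 0.0661
(46, 0) [ 0.5904 -0.0364] 0.0301 0.0304 0.0661
(46, -50) [ 0.5892 -0.0863] 0.0305 0.0296 0.0661
centre [ 0.54426126 -0.03506546] yaw -0.02487703741631172 res [[-0.0002  0.0002]
 [-0.0002 -0.0001]
 [-0.0001 -0.    ]
 [ 0.0001  0.0001]
 [ 0.0001 -0.0002]
 [ 0.0002 -0.0001]]
[-0.046  0.05 ] [0.4995 0.0161]
[-0.046  0.   ] [ 0.4983 -0.0339]
[-0.046 -0.05 ] [ 0.497  -0.0839]
[0.046 0.05 ] [0.5915 0.0138]
[0.046 0.   ] [ 0.5902 -0.0362]
[ 0.046 -0.05 ] [ 0.589  -0.0862]
(12, 20) [ 0.4428 -0.1114  0.1455]
(498, 20) [0.4466 0.0474 0.1455]
(498, 58) [0.4583 0.0472 0.1455]
(73, 552) [ 0.6314 -0.1158  0.1455]
(492, 552) [0.6351 0.0427 0.1455]
```

```bash
cat >> h.py <<'E'
def yaw_of(M): return np.arctan2(M[1,0],M[0,0])   # tool x heading, tool y down
def plan(targets,start=None):
    """targets: (x,y,z,yaw). prints per target: tool shift (old frame), rows at <=45mm, then turn ay. Also levels tool on first."""
    s=state();M=R.from_rotvec(s["orientation"]).as_matrix();p=np.array(s["tcp_pos"]);y=yaw_of(M)
    Mi=lambda y:np.array([[np.cos(y),0,-np.sin(y)],[np.sin(y),0,np.cos(y)],[0,-1,0]])
    print("tilt err",R.from_matrix(M.T@Mi(y)).as_rotvec().round(4),"at",p.round(4),round(y,4))
    for x in targets:
        d=Mi(y).T@(np.array(x[:3])-p);n=int(np.ceil(np.linalg.norm(d)/.045)) or 1;ay=-(x[3]-y);k=int(np.ceil(abs(ay)/.14))
        print("->",np.round(x,4),"shift",d.round(4),f"/{n} = {(d/n).round(4)}","ay %.4f"%ay,f"/{k}" );p=np.array(x[:3]);y=x[3]
C=np.array([.5443,-.0351]);CY=-.0249
def pocket(x,y): return C+np.array([[np.cos(CY),-np.sin(CY)],[np.sin(CY),np.cos(CY)]])@np.array([x,y])/1000
E
python3 - <<'E'
from h import *
a=np.radians(12.7)
plan([(.4508,.2153,.20,a),(.4508,.2153,.082,a),(.4508,.2153,.30,a)])
E
```

```text
tilt err [ 0.      0.     -0.0001] at [0.546  0.0306 0.4281] -0.0247
-> [0.4508 0.2153 0.2    0.2217] shift [-0.0997  0.2281  0.1823] /7 = [-0.0142  0.0326  0.026 ] ay -0.2464 /2
-> [0.4508 0.2153 0.082  0.2217] shift [0.    0.118 0.   ] /3 = [0.     0.0393 0.    ] ay -0.0000 /0
-> [0.4508 0.2153 0.3    0.2217] shift [ 0.    -0.218  0.   ] /5 = [ 0.     -0.0436  0.    ] ay -0.0000 /0
```

>>> send_rows(deltas=[{"tx":-0.0142,"ty":0.0326,"tz":0.026,"ax":0,"ay":0,"az":0},{"tx":-0.0142,"ty":0.0326,"tz":0.026,"ax":0,"ay":0,"az":0},{"tx":-0.0142,"ty":0.0326,"tz":0.026,"ax":0,"ay":0,"az":0},{"tx":-0.0142,"ty":0.0326,"tz":0.026,"ax":0,"ay":0,"az":0},{"tx":-0.0142,"ty":0.0326,"tz":0.026,"ax":0,"ay":0,"az":0},{"tx":-0.0143,"ty":0.0326,"tz":0.026,"ax":0,"ay":0,"az":0},{"tx":-0.0144,"ty":0.0325,"tz":0.0263,"ax":0,"ay":0,"az":0}], hand=0.04)

```text
t: 8.2
tcp_pos: [0.4508, 0.2153, 0.1992]
orientation: [-1.57, 0.021, -0.022]
wrist_force: [0.6, 1.3, 0.4]
finger_gap: 0.04
```

>>> send_rows(deltas=[{"tx":0,"ty":0,"tz":0,"ax":0,"ay":-0.1232,"az":0},{"tx":0,"ty":0,"tz":0,"ax":0,"ay":-0.1232,"az":0},{"tx":0,"ty":0.03,"tz":0,"ax":0,"ay":0,"az":0},{"tx":0,"ty":0.03,"tz":0,"ax":0,"ay":0,"az":0},{"tx":0,"ty":0.025,"tz":0,"ax":0,"ay":0,"az":0},{"tx":0,"ty":0,"tz":0,"ax":0,"ay":0,"az":0},{"tx":0,"ty":0,"tz":0,"ax":0,"ay":0,"az":0}])

```text
t: 8.9
tcp_pos: [0.4515, 0.2148, 0.1153]
orientation: [-1.565, -0.173, 0.173]
wrist_force: [0.6, 0.5, 1.2]
finger_gap: 0.0403
```

```bash
python3 - <<'E'
from h import *
c=grab("wrist","w5.png");a=np.radians(12.7);plan([(.4508,.2153,.082,a)]);print(lcds(c))
E
```

```text
tilt err [-0.0003  0.      0.001 ] at [0.4518 0.2154 0.116 ] 0.2207
-> [0.4508 0.2153 0.082  0.2217] shift [-0.001   0.034   0.0001] /1 = [-0.001   0.034   0.0001] ay -0.0010 /1
[(0.4472, 0.3119, 0.0, 45, 17)]
```

View pics/w5.png

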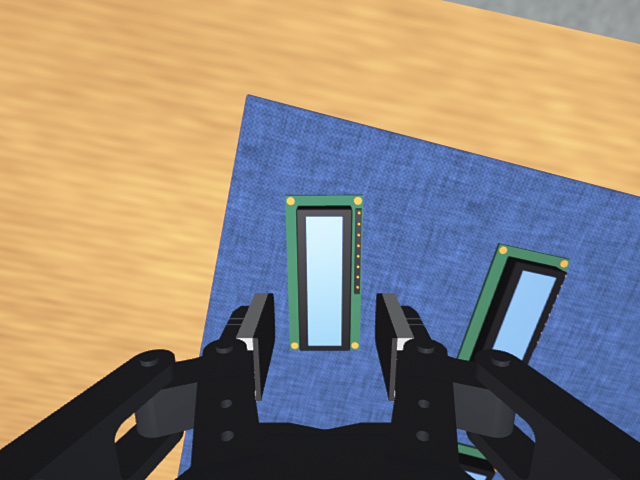

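>>> send_rows(deltas=[{"tx":-0.001,"ty":0.02,"tz":0,"ax":0,"ay":0,"az":0},{"tx":0,"ty":0.014,"tz":0,"ax":0,"ay":0,"az":0},{"tx":0,"ty":0,"tz":0,"ax":0,"ay":0,"az":0}])

```text
t: 9.25
tcp_pos: [0.4501, 0.2151, 0.0812]
orientation: [-1.564, -0.173, 0.174]
wrist_force: [0.3, -0.7, 0.9]
finger_gap: 0.04
```

>>> send_rows(deltas=[{"tx":0,"ty":0,"tz":0,"ax":0,"ay":0,"az":0},{"tx":0,"ty":0,"tz":0,"ax":0,"ay":0,"az":0},{"tx":0,"ty":0,"tz":0,"ax":0,"ay":0,"az":0},{"tx":0,"ty":0,"tz":0,"ax":0,"ay":0,"az":0}], hand=0.0)

```text
t: 9.65
tcp_pos: [0.4507, 0.2159, 0.0826]
orientation: [-1.562, -0.176, 0.172]
wrist_force: [-0.4, -0.3, 7.9]
finger_gap: 0.0226
```

>>> send_rows(deltas=[{"tx":0,"ty":-0.04,"tz":0,"ax":0,"ay":0,"az":0},{"tx":0,"ty":-0.04,"tz":0,"ax":0,"ay":0,"az":0},{"tx":0,"ty":-0.04,"tz":0,"ax":0,"ay":0,"az":0},{"tx":0,"ty":-0.04,"tz":0,"ax":0,"ay":0,"az":0},{"tx":0,"ty":0,"tz":0,"ax":0,"ay":0,"az":0},{"tx":0,"ty":0,"tz":0,"ax":0,"ay":0,"az":0}])

```text
t: 10.25
tcp_pos: [0.4502, 0.2156, 0.2428]
orientation: [-1.561, -0.176, 0.171]
wrist_force: [-0.2, -0.4, -0.8]
finger_gap: 0.0226
```

```bash
python3 - <<'E'
from h import *
c=grab("wrist","w6.png")
p=pocket(46,50);print(p)
plan([(*p,.26,CY),(*p,.225,CY)])
E
```

```text
[0.59153061 0.01373922]
tilt err [-0.0011  0.      0.0009] at [0.4497 0.2152 0.2415] 0.2211
-> [ 0.5915  0.0137  0.26   -0.0249] shift [ 0.0942 -0.0185 -0.2276] /6 = [ 0.0157 -0.0031 -0.0379] ay 0.2460 /2
-> [ 0.5915  0.0137  0.225  -0.0249] shift [0.    0.035 0.   ] /1 = [0.    0.035 0.   ] ay -0.0000 /0
```

View pics/w6.png

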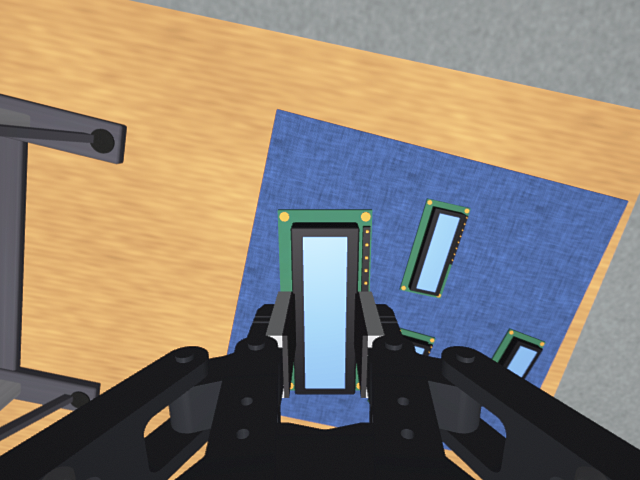

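>>> send_rows(deltas=[{"tx":0.0157,"ty":-0.0031,"tz":-0.038,"ax":0,"ay":0,"az":0},{"tx":0.0157,"ty":-0.0031,"tz":-0.038,"ax":0,"ay":0,"az":0},{"tx":0.0157,"ty":-0.0031,"tz":-0.038,"ax":0,"ay":0,"az":0},{"tx":0.0157,"ty":-0.0031,"tz":-0.038,"ax":0,"ay":0,"az":0},{"tx":0.0157,"ty":-0.0031,"tz":-0.038,"ax":0,"ay":0,"az":0},{"tx":0.0157,"ty":-0.003,"tz":-0.0376,"ax":0,"ay":0,"az":0},{"tx":0,"ty":0,"tz":0,"ax":0,"ay":0.123,"az":0},{"tx":0,"ty":0,"tz":0,"ax":0,"ay":0.123,"az":0}])

```text
t: 11.1
tcp_pos: [0.5917, 0.0123, 0.2573]
orientation: [-1.572, 0.028, -0.023]
wrist_force: [-0.4, 0.4, 0.1]
finger_gap: 0.0227
```

>>> send_rows(deltas=[{"tx":0,"ty":0.02,"tz":0,"ax":0,"ay":0,"az":0},{"tx":0,"ty":0.015,"tz":0,"ax":0,"ay":0,"az":0},{"tx":0,"ty":0,"tz":0,"ax":0,"ay":0,"az":0},{"tx":0,"ty":0,"tz":0,"ax":0,"ay":0,"az":0}])

```text
t: 11.5
tcp_pos: [0.5916, 0.0138, 0.2237]
orientation: [-1.572, 0.021, -0.018]
wrist_force: [0.8, -0.4, 0.4]
finger_gap: 0.0228
```

```bash
python3 - <<'E'
from h import *
p=pocket(46,50)
c=grab("wrist","w7.png");plan([(*p,.225,CY),(*p,.212,CY)])
E
```

```text
tilt err [ 0.0006  0.     -0.0006] at [0.592  0.014  0.2244] -0.0243
-> [ 0.5915  0.0137  0.225  -0.0249] shift [-0.0004 -0.0006 -0.0002] /1 = [-0.0004 -0.0006 -0.0002] ay 0.0006 /1
-> [ 0.5915  0.0137  0.212  -0.0249] shift [0.    0.013 0.   ] /1 = [0.    0.013 0.   ] ay -0.0000 /0
```

View pics/w7.png

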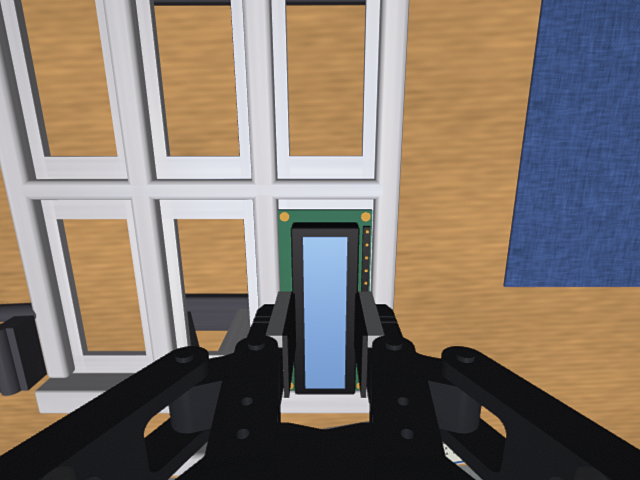

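>>> send_rows(deltas=[{"tx":0,"ty":0.006,"tz":0,"ax":0,"ay":0,"az":0},{"tx":0,"ty":0.004,"tz":0,"ax":0,"ay":0,"az":0},{"tx":0,"ty":0,"tz":0,"ax":0,"ay":0,"az":0}])

```text
t: 11.85
tcp_pos: [0.5915, 0.0139, 0.214]
orientation: [-1.571, 0.02, -0.019]
wrist_force: [-0.6, -0.0, -1.1]
finger_gap: 0.0226
```

>>> send_rows(deltas=[{"tx":0,"ty":0.003,"tz":0,"ax":0,"ay":0,"az":0},{"tx":0,"ty":0,"tz":0,"ax":0,"ay":0,"az":0}])

```text
t: 12.05
tcp_pos: [0.5917, 0.0139, 0.2113]
orientation: [-1.571, 0.02, -0.019]
wrist_force: [0.3, 0.3, -0.8]
finger_gap: 0.0229
```

>>> send_rows(deltas=[{"tx":0,"ty":0,"tz":0,"ax":0,"ay":0,"az":0},{"tx":0,"ty":0,"tz":0,"ax":0,"ay":0,"az":0},{"tx":0,"ty":-0.02,"tz":0,"ax":0,"ay":0,"az":0},{"tx":0,"ty":-0.04,"tz":0,"ax":0,"ay":0,"az":0},{"tx":-0.01,"ty":-0.04,"tz":0.01,"ax":0,"ay":0,"az":0},{"tx":-0.015,"ty":-0.04,"tz":0.015,"ax":0,"ay":0,"az":0},{"tx":-0.015,"ty":-0.04,"tz":0.015,"ax":0,"ay":0,"az":0},{"tx":0,"ty":0,"tz":0,"ax":0,"ay":0,"az":0}], hand=0.034)

```text
t: 12.85
tcp_pos: [0.5534, 0.0561, 0.3987]
orientation: [-1.567, 0.01, -0.026]
wrist_force: [0.0, -0.6, 0.2]
finger_gap: 0.0341
```

```bash
python3 - <<'E'
from h import *
c=grab("wrist","w8.png");L=lcds(c);print(L)
print("seated",lcds(c,.144),pocket(46,50))
p=pocket(-46,50)
t=min([l for l in L if l[1]>.15],key=lambda l:np.hypot(l[0]-.4563,l[1]-.3113));a=np.radians(t[2]);x,y=t[:2]
plan([(x,y,.18,a),(x,y,.083,a),(x,y,.27,a),(*p,.27,CY),(*p,.212,CY)])
E
```

```text
[(0.5723, 0.3153, -4.4, 64, 16), (0.5532, 0.409, -8.9, 64, 16), (0.456, 0.3111, -0.2, 64, 16)]
seated [(0.5918, 0.0148, -1.5, 64, 16), (0.5472, 0.2428, -4.4, 46, 12), (0.5335, 0.31, -8.9, 46, 12), (0.4638, 0.2398, -0.2, 46, 11)] [0.59153061 0.01373922]
tilt err [-0.0027  0.      0.0066] at [0.553  0.0558 0.3955] -0.023
-> [ 0.456   0.3111  0.18   -0.0035] shift [-0.1029  0.2155  0.253 ] /8 = [-0.0129  0.0269  0.0316] ay -0.0195 /1
-> [ 0.456   0.3111  0.083  -0.0035] shift [0.    0.097 0.   ] /3 = [0.     0.0323 0.    ] ay -0.0000 /0
-> [ 0.456   0.3111  0.27   -0.0035] shift [ 0.    -0.187  0.   ] /5 = [ 0.     -0.0374  0.    ] ay -0.0000 /0
-> [ 0.4996  0.016   0.27   -0.0249] shift [ 0.0446  0.     -0.2949] /7 = [ 0.0064  0.     -0.0421] ay 0.0214 /1
-> [ 0.4996  0.016   0.212  -0.0249] shift [0.    0.058 0.   ] /2 = [0.    0.029 0.   ] ay -0.0000 /0
```

>>> send_rows(deltas=[{"tx":-0.0129,"ty":0.0265,"tz":0.0316,"ax":0,"ay":0,"az":0},{"tx":-0.0129,"ty":0.0265,"tz":0.0316,"ax":0,"ay":0,"az":0},{"tx":-0.0129,"ty":0.0265,"tz":0.0316,"ax":0,"ay":0,"az":0},{"tx":-0.0129,"ty":0.0265,"tz":0.0316,"ax":0,"ay":0,"az":0},{"tx":-0.0129,"ty":0.0265,"tz":0.0316,"ax":0,"ay":0,"az":0},{"tx":-0.0129,"ty":0.0265,"tz":0.0316,"ax":0,"ay":0,"az":0},{"tx":-0.0129,"ty":0.0265,"tz":0.0316,"ax":0,"ay":0,"az":0},{"tx":-0.0126,"ty":0.0265,"tz":0.0318,"ax":0,"ay":-0.0195,"az":0}], hand=0.04)

```text
t: 13.7
tcp_pos: [0.4554, 0.311, 0.1779]
orientation: [-1.571, 0.005, -0.004]
wrist_force: [1.3, 0.4, -0.6]
finger_gap: 0.0398
```

>>> send_rows(deltas=[{"tx":0,"ty":0.03,"tz":0,"ax":0,"ay":0,"az":0},{"tx":0,"ty":0.02,"tz":0,"ax":0,"ay":0,"az":0},{"tx":0,"ty":0,"tz":0,"ax":0,"ay":0,"az":0},{"tx":0,"ty":0,"tz":0,"ax":0,"ay":0,"az":0}])

```text
t: 14.1
tcp_pos: [0.4563, 0.3101, 0.1293]
orientation: [-1.572, 0.005, -0.003]
wrist_force: [0.6, 0.9, 0.5]
finger_gap: 0.0401
```

```bash
python3 - <<'E'
from h import *
c=grab("wrist","w9.png");print(lcds(c));plan([(.456,.3111,.083,-.0035)])
E
```

```text
[(0.5726, 0.2239, -37.9, 48, 16)]
tilt err [-0.0002  0.      0.0005] at [0.4567 0.3104 0.1301] -0.0052
-> [ 0.456   0.3111  0.083  -0.0035] shift [-0.0007  0.0471  0.0007] /2 = [-0.0003  0.0236  0.0003] ay -0.0017 /1
```

```bash
python3 - <<'E'
from h import *
im=cv2.imread("pics/w9.png")[:,:,::-1].copy();hsv=cv2.cvtColor(im,cv2.COLOR_RGB2HSV)
m=cv2.inRange(hsv,(90,25,150),(115,170,255))
for cn in cv2.findContours(m,0,2)[0]:
    if cv2.contourArea(cn)>200: print(cv2.boundingRect(cn),cv2.minAreaRect(cn))
c=grab("scene");
h2=cv2.cvtColor(c["im"],cv2.COLOR_RGB2HSV);m=cv2.inRange(h2,(95,40,150),(115,160,255))
for cn in cv2.findContours(m,0,2)[0]:
    if cv2.contourArea(cn)>60:
        M=cv2.moments(cn);print("scene",plane(c,M["m10"]/M["m00"],M["m01"]/M["m00"],.016).round(3))
E
```

```text
(470, 451, 29, 29) ((486.2486572265625, 467.19189453125), (27.0559024810791, 26.68829345703125), 17.10272979736328)
(145, 429, 48, 51) ((176.65060424804688, 460.6224060058594), (25.95130729675293, 68.44355010986328), 39.09385299682617)
(322, 415, 30, 14) ((336.5, 421.5), (13.0, 29.0), 90.0)
(17, 110, 602, 315) ((314.5794372558594, 269.53778076171875), (601.138671875, 309.4627380371094), 1.0932981967926025)
scene [0.553 0.408 0.016]
scene [0.572 0.314 0.016]
scene [0.456 0.31  0.016]
scene [ 0.468 -0.141  0.016]
```

View pics/w9.png

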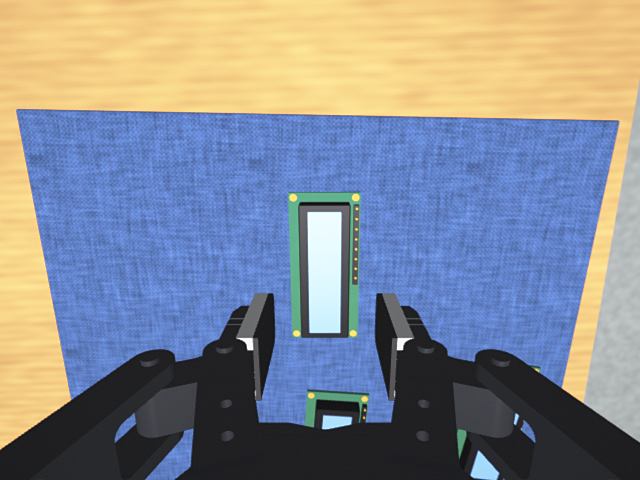

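>>> send_rows(deltas=[{"tx":-0.0007,"ty":0.03,"tz":0.0007,"ax":0,"ay":0,"az":0},{"tx":0,"ty":0.017,"tz":0,"ax":0,"ay":0,"az":0},{"tx":0,"ty":0,"tz":0,"ax":0,"ay":0,"az":0}])

```text
t: 14.5
tcp_pos: [0.4552, 0.3103, 0.0818]
orientation: [-1.572, 0.006, -0.004]
wrist_force: [-0.5, -0.1, 0.5]
finger_gap: 0.0397
```

>>> send_rows(deltas=[{"tx":0,"ty":0,"tz":0,"ax":0,"ay":0,"az":0},{"tx":0,"ty":0,"tz":0,"ax":0,"ay":0,"az":0},{"tx":0,"ty":0,"tz":0,"ax":0,"ay":0,"az":0},{"tx":0,"ty":0,"tz":0,"ax":0,"ay":0,"az":0}], hand=0.0)

```text
t: 14.9
tcp_pos: [0.4562, 0.3118, 0.0841]
orientation: [-1.569, 0.002, -0.005]
wrist_force: [-0.8, 0.2, 7.7]
finger_gap: 0.0225
```

>>> send_rows(deltas=[{"tx":0,"ty":-0.035,"tz":0,"ax":0,"ay":0,"az":0},{"tx":0,"ty":-0.038,"tz":0,"ax":0,"ay":0,"az":0},{"tx":0,"ty":-0.038,"tz":0,"ax":0,"ay":0,"az":0},{"tx":0,"ty":-0.038,"tz":0,"ax":0,"ay":0,"az":0},{"tx":0,"ty":-0.038,"tz":0,"ax":0,"ay":0,"az":0}])

```text
t: 15.4
tcp_pos: [0.4553, 0.3109, 0.2719]
orientation: [-1.57, 0.003, -0.005]
wrist_force: [0.1, 0.8, -0.9]
finger_gap: 0.0223
```

>>> send_rows(deltas=[{"tx":0.0064,"ty":0,"tz":-0.0421,"ax":0,"ay":0,"az":0},{"tx":0.0064,"ty":0,"tz":-0.0421,"ax":0,"ay":0,"az":0},{"tx":0.0064,"ty":0,"tz":-0.0421,"ax":0,"ay":0,"az":0},{"tx":0.0064,"ty":0,"tz":-0.0421,"ax":0,"ay":0,"az":0},{"tx":0.0064,"ty":0,"tz":-0.0421,"ax":0,"ay":0,"az":0},{"tx":0.0064,"ty":0,"tz":-0.0421,"ax":0,"ay":0,"az":0},{"tx":0.0062,"ty":0,"tz":-0.0423,"ax":0,"ay":0.0214,"az":0},{"tx":0,"ty":0,"tz":0,"ax":0,"ay":0,"az":0}])

```text
t: 16.2
tcp_pos: [0.4984, 0.0121, 0.27]
orientation: [-1.571, 0.024, -0.025]
wrist_force: [0.7, 0.5, -1.0]
finger_gap: 0.0227
```

>>> send_rows(deltas=[{"tx":0,"ty":0.03,"tz":0,"ax":0,"ay":0,"az":0},{"tx":0,"ty":0.014,"tz":0,"ax":0,"ay":0,"az":0},{"tx":0,"ty":0,"tz":0,"ax":0,"ay":0,"az":0},{"tx":0,"ty":0,"tz":0,"ax":0,"ay":0,"az":0}])

```text
t: 16.6
tcp_pos: [0.4988, 0.0162, 0.2262]
orientation: [-1.571, 0.02, -0.021]
wrist_force: [-0.0, -0.2, -0.4]
finger_gap: 0.0223
```

```bash
cat >> h.py <<'E'
def held(c):
    """screen/board of a held module in tool coords from wrist view: rows where green board end & bezel edges lie"""
    im=c["im"].astype(int);g=(im[:,:,1]>im[:,:,0]*1.3)&(im[:,:,1]>im[:,:,2]*1.05)&(im[:,:,1]>50)
    ys,xs=np.where(g[150:300,240:410]);
    if len(ys)<50: return "no board"
    ys=ys+150;xs=xs+240;v=np.percentile(ys,1);top=ys<v+8;return "board top v",v,"u range",xs[top].min(),xs[top].max(),"mid",(xs[top].min()+xs[top].max())/2, "left edge lo",xs[ys>270].min() if (ys>270).any() else None,"left edge top",xs[top].min()
E
python3 - <<'E'
from h import *
print(state()["finger_gap"])
print(held(grab("wrist","w10.png")));p=pocket(-46,50);plan([(*p,.2125,CY)])
c={"im":cv2.imread("pics/w7.png")[:,:,::-1]};print(held(c))
E
```

```text
0.022296887123279954
('board top v', np.float64(210.0), 'u range', np.int64(278), np.int64(371), 'mid', np.float64(324.5), 'left edge lo', np.int64(280), 'left edge top', np.int64(278))
tilt err [-0.0003  0.      0.0014] at [0.4991 0.0163 0.2266] -0.0258
-> [ 0.4996  0.016   0.2125 -0.0249] shift [ 0.0005  0.0141 -0.0003] /1 = [ 0.0005  0.0141 -0.0003] ay -0.0009 /1
('board top v', np.float64(210.0), 'u range', np.int64(278), np.int64(371), 'mid', np.float64(324.5), 'left edge lo', np.int64(280), 'left edge top', np.int64(278))
```

>>> send_rows(deltas=[{"tx":0.0004,"ty":0.007,"tz":0,"ax":0,"ay":0,"az":0},{"tx":0,"ty":0.005,"tz":0,"ax":0,"ay":0,"az":0},{"tx":0,"ty":0.0023,"tz":0,"ax":0,"ay":0,"az":0},{"tx":0,"ty":0,"tz":0,"ax":0,"ay":0,"az":0}])

```text
t: 17.05
tcp_pos: [0.4989, 0.0161, 0.212]
orientation: [-1.571, 0.02, -0.021]
wrist_force: [-5.2, 1.7, 9.8]
finger_gap: 0.0224
```

>>> send_rows(deltas=[{"tx":0,"ty":0,"tz":0,"ax":0,"ay":0,"az":0},{"tx":0,"ty":0,"tz":0,"ax":0,"ay":0,"az":0},{"tx":0,"ty":-0.02,"tz":0,"ax":0,"ay":0,"az":0},{"tx":0.01,"ty":-0.04,"tz":0,"ax":0,"ay":0,"az":0},{"tx":0.015,"ty":-0.04,"tz":0.015,"ax":0,"ay":0,"az":0},{"tx":0.015,"ty":-0.04,"tz":0.02,"ax":0,"ay":0,"az":0},{"tx":0.015,"ty":-0.04,"tz":0.02,"ax":0,"ay":0,"az":0},{"tx":0,"ty":0,"tz":0,"ax":0,"ay":0,"az":0}], hand=0.034)

```text
t: 17.85
tcp_pos: [0.5586, 0.0714, 0.3965]
orientation: [-1.569, 0.013, -0.026]
wrist_force: [-0.8, 0.1, -0.5]
finger_gap: 0.0339
```

>>> send_rows(deltas=[{"tx":0,"ty":0,"tz":0,"ax":0,"ay":0,"az":0},{"tx":0,"ty":0,"tz":0,"ax":0,"ay":0,"az":0}])

```text
t: 18.05
tcp_pos: [0.5548, 0.0692, 0.3899]
orientation: [-1.571, 0.023, -0.019]
wrist_force: [0.3, 0.2, -0.5]
finger_gap: 0.0336
```

```bash
python3 - <<'E'
from h import *
c=grab("wrist","w11.png");L=lcds(c);print(L)
print("seated",lcds(c,.144)[:4],pocket(-46,50))
p=pocket(46,0)
t=min([l for l in L if l[1]>.15],key=lambda l:np.hypot(l[0]-.5725,l[1]-.315));a=np.radians(t[2]);x,y=t[:2]
plan([(x,y,.18,a),(x,y,.083,a),(x,y,.27,a),(*p,.27,CY),(*p,.2113,CY)])
E
```

```text
[(0.5729, 0.3157, -4.5, 64, 16), (0.5535, 0.4094, -9.0, 64, 16)]
seated [(0.592, 0.0147, -1.4, 64, 16), (0.5479, 0.2457, -4.5, 45, 11), (0.5341, 0.3125, -9.0, 45, 11), (0.4995, 0.0169, -1.5, 64, 16)] [0.49955913 0.01602978]
tilt err [ 0.0008  0.     -0.0023] at [0.5547 0.0691 0.3898] -0.0268
-> [ 0.5729  0.3157  0.18   -0.0785] shift [0.0116 0.2098 0.247 ] /8 = [0.0014 0.0262 0.0309] ay 0.0518 /1
-> [ 0.5729  0.3157  0.083  -0.0785] shift [0.    0.097 0.   ] /3 = [0.     0.0323 0.    ] ay -0.0000 /0
-> [ 0.5729  0.3157  0.27   -0.0785] shift [ 0.    -0.187  0.   ] /5 = [ 0.     -0.0374  0.    ] ay -0.0000 /0
-> [ 0.5903 -0.0362  0.27   -0.0249] shift [ 0.0449  0.     -0.3495] /8 = [ 0.0056  0.     -0.0437] ay -0.0536 /1
-> [ 0.5903 -0.0362  0.2113 -0.0249] shift [0.     0.0587 0.    ] /2 = [0.     0.0294 0.    ] ay -0.0000 /0
```

>>> send_rows(deltas=[{"tx":0.0015,"ty":0.0262,"tz":0.0309,"ax":0,"ay":0,"az":0},{"tx":0.0015,"ty":0.0262,"tz":0.0309,"ax":0,"ay":0,"az":0},{"tx":0.0015,"ty":0.0262,"tz":0.0309,"ax":0,"ay":0,"az":0},{"tx":0.0015,"ty":0.0262,"tz":0.0309,"ax":0,"ay":0,"az":0},{"tx":0.0014,"ty":0.0262,"tz":0.0309,"ax":0,"ay":0,"az":0},{"tx":0.0014,"ty":0.0262,"tz":0.0309,"ax":0,"ay":0,"az":0},{"tx":0.0014,"ty":0.0262,"tz":0.0309,"ax":0,"ay":0,"az":0},{"tx":0.0014,"ty":0.0264,"tz":0.0307,"ax":0,"ay":0.0518,"az":0}], hand=0.04)

```text
t: 18.9
tcp_pos: [0.573, 0.3163, 0.1794]
orientation: [-1.571, 0.063, -0.061]
wrist_force: [0.6, -0.3, 0.4]
finger_gap: 0.0403
```

>>> send_rows(deltas=[{"tx":0,"ty":0.03,"tz":0,"ax":0,"ay":0,"az":0},{"tx":0,"ty":0.02,"tz":0,"ax":0,"ay":0,"az":0},{"tx":0,"ty":0,"tz":0,"ax":0,"ay":0,"az":0},{"tx":0,"ty":0,"tz":0,"ax":0,"ay":0,"az":0}])

```text
t: 19.3
tcp_pos: [0.5735, 0.3154, 0.1311]
orientation: [-1.571, 0.062, -0.061]
wrist_force: [0.7, -0.5, 1.5]
finger_gap: 0.04
```

```bash
python3 - <<'E'
from h import *
c=grab("wrist","w12.png");print(held(c));print(held({"im":cv2.imread("pics/w9.png")[:,:,::-1]}));plan([(.5729,.3157,.083,-.0785)])
E
```

```text
('board top v', np.float64(190.0), 'u range', np.int64(286), np.int64(357), 'mid', np.float64(321.5), 'left edge lo', np.int64(289), 'left edge top', np.int64(286))
('board top v', np.float64(192.0), 'u range', np.int64(288), np.int64(360), 'mid', np.float64(324.0), 'left edge lo', np.int64(291), 'left edge top', np.int64(288))
tilt err [-0.0001  0.      0.0007] at [0.574  0.3159 0.1322] -0.0783
-> [ 0.5729  0.3157  0.083  -0.0785] shift [-0.0011  0.0492 -0.0003] /2 = [-0.0005  0.0246 -0.0001] ay 0.0002 /1
```

>>> send_rows(deltas=[{"tx":-0.0011,"ty":0.03,"tz":-0.001,"ax":0,"ay":0,"az":0},{"tx":0,"ty":0.0185,"tz":0,"ax":0,"ay":0,"az":0},{"tx":0,"ty":0,"tz":0,"ax":0,"ay":0,"az":0}])

```text
t: 19.65
tcp_pos: [0.5718, 0.3142, 0.082]
orientation: [-1.571, 0.063, -0.061]
wrist_force: [-0.6, -0.5, -0.3]
finger_gap: 0.0402
```

>>> send_rows(deltas=[{"tx":0,"ty":0,"tz":0,"ax":0,"ay":0,"az":0},{"tx":0,"ty":0,"tz":0,"ax":0,"ay":0,"az":0},{"tx":0,"ty":0,"tz":0,"ax":0,"ay":0,"az":0},{"tx":0,"ty":0,"tz":0,"ax":0,"ay":0,"az":0}], hand=0.0)

```text
t: 20.05
tcp_pos: [0.5733, 0.3158, 0.0849]
orientation: [-1.568, 0.059, -0.063]
wrist_force: [-1.2, -0.7, 6.8]
finger_gap: 0.022
```

>>> send_rows(deltas=[{"tx":0,"ty":-0.035,"tz":0,"ax":0,"ay":0,"az":0},{"tx":0,"ty":-0.038,"tz":0,"ax":0,"ay":0,"az":0},{"tx":0,"ty":-0.038,"tz":0,"ax":0,"ay":0,"az":0},{"tx":0,"ty":-0.038,"tz":0,"ax":0,"ay":0,"az":0},{"tx":0,"ty":-0.038,"tz":0,"ax":0,"ay":0,"az":0}])

```text
t: 20.55
tcp_pos: [0.5722, 0.315, 0.2724]
orientation: [-1.569, 0.061, -0.062]
wrist_force: [0.5, 0.1, -0.7]
finger_gap: 0.0222
```

>>> send_rows(deltas=[{"tx":0.0056,"ty":0,"tz":-0.0437,"ax":0,"ay":0,"az":0},{"tx":0.0056,"ty":0,"tz":-0.0437,"ax":0,"ay":0,"az":0},{"tx":0.0056,"ty":0,"tz":-0.0437,"ax":0,"ay":0,"az":0},{"tx":0.0056,"ty":0,"tz":-0.0437,"ax":0,"ay":0,"az":0},{"tx":0.0056,"ty":0,"tz":-0.0437,"ax":0,"ay":0,"az":0},{"tx":0.0056,"ty":0,"tz":-0.0437,"ax":0,"ay":0,"az":0},{"tx":0.0056,"ty":0,"tz":-0.0437,"ax":0,"ay":0,"az":0},{"tx":0.0056,"ty":0,"tz":-0.0426,"ax":0,"ay":-0.0536,"az":0}])

```text
t: 21.35
tcp_pos: [0.5896, -0.0375, 0.2708]
orientation: [-1.57, 0.018, -0.02]
wrist_force: [1.2, -0.3, -0.3]
finger_gap: 0.0222
```

>>> send_rows(deltas=[{"tx":0,"ty":0,"tz":0,"ax":0,"ay":0,"az":0},{"tx":0,"ty":0.03,"tz":0,"ax":0,"ay":0,"az":0},{"tx":0,"ty":0.014,"tz":0,"ax":0,"ay":0,"az":0},{"tx":0,"ty":0,"tz":0,"ax":0,"ay":0,"az":0},{"tx":0,"ty":0,"tz":0,"ax":0,"ay":0,"az":0}])

```text
t: 21.85
tcp_pos: [0.5901, -0.0355, 0.2267]
orientation: [-1.571, 0.019, -0.02]
wrist_force: [0.6, -0.5, -0.3]
finger_gap: 0.0223
```

```bash
python3 - <<'E'
from h import *
print(state()["finger_gap"])
print(held(grab("wrist","w13.png")));p=pocket(46,0);plan([(*p,.2117,CY)])
E
```

```text
0.022263303371692248
('board top v', np.float64(155.0), 'u range', np.int64(402), np.int64(409), 'mid', np.float64(405.5), 'left edge lo', np.int64(280), 'left edge top', np.int64(402))
tilt err [-0.0001  0.      0.0016] at [ 0.5904 -0.0354  0.2271] -0.0241
-> [ 0.5903 -0.0362  0.2117 -0.0249] shift [-0.0001  0.0154 -0.0008] /1 = [-0.0001  0.0154 -0.0008] ay 0.0008 /1
```

>>> send_rows(deltas=[{"tx":0,"ty":0.007,"tz":-0.0005,"ax":0,"ay":0,"az":0},{"tx":0,"ty":0.005,"tz":0,"ax":0,"ay":0,"az":0},{"tx":0,"ty":0.0025,"tz":0,"ax":0,"ay":0,"az":0},{"tx":0,"ty":0,"tz":0,"ax":0,"ay":0,"az":0}])

```text
t: 22.3
tcp_pos: [0.5898, -0.0361, 0.2128]
orientation: [-1.571, 0.018, -0.02]
wrist_force: [-5.1, 2.0, 10.7]
finger_gap: 0.0221
```

>>> send_rows(deltas=[{"tx":0,"ty":0,"tz":0,"ax":0,"ay":0,"az":0},{"tx":0,"ty":0,"tz":0,"ax":0,"ay":0,"az":0},{"tx":0,"ty":-0.02,"tz":0,"ax":0,"ay":0,"az":0},{"tx":-0.005,"ty":-0.04,"tz":0.01,"ax":0,"ay":0,"az":0},{"tx":-0.01,"ty":-0.04,"tz":0.025,"ax":0,"ay":0,"az":0},{"tx":-0.01,"ty":-0.04,"tz":0.025,"ax":0,"ay":0,"az":0},{"tx":-0.01,"ty":-0.04,"tz":0.025,"ax":0,"ay":0,"az":0},{"tx":0,"ty":0,"tz":0.025,"ax":0,"ay":0,"az":0}], hand=0.034)

```text
t: 23.1
tcp_pos: [0.5583, 0.0755, 0.3981]
orientation: [-1.568, 0.011, -0.027]
wrist_force: [1.6, 0.6, -0.5]
finger_gap: 0.034
```

>>> send_rows(deltas=[{"tx":0,"ty":0,"tz":0,"ax":0,"ay":0,"az":0},{"tx":0,"ty":0,"tz":0,"ax":0,"ay":0,"az":0},{"tx":0,"ty":0,"tz":0,"ax":0,"ay":0,"az":0}])

```text
t: 23.4
tcp_pos: [0.5574, 0.0741, 0.3905]
orientation: [-1.571, 0.021, -0.018]
wrist_force: [0.4, 0.1, -0.3]
finger_gap: 0.0342
```

```bash
python3 - <<'E'
from h import *
c=grab("wrist","w14.png");L=lcds(c);print(L)
print("seated",lcds(c,.144)[:4])
p=pocket(-46,0)
t=min([l for l in L if l[1]>.15],key=lambda l:np.hypot(l[0]-.5535,l[1]-.409));a=np.radians(t[2]);x,y=t[:2]
plan([(x,y,.18,a),(x,y,.083,a),(x,y,.27,a),(*p,.27,CY),(*p,.2113,CY)])
E
```

```text
[(0.6228, 0.2901, -7.3, 41, 29)]
seated [(0.5923, 0.0147, -1.4, 64, 16), (0.5901, -0.0355, -1.3, 64, 16), (0.4995, 0.0169, -1.5, 63, 16)]
tilt err [ 0.0008  0.     -0.0014] at [0.5574 0.0739 0.3906] -0.0253
-> [ 0.6228  0.2901  0.18   -0.1274] shift [0.0599 0.2106 0.2178] /7 = [0.0086 0.0301 0.0311] ay 0.1021 /1
-> [ 0.6228  0.2901  0.083  -0.1274] shift [0.    0.097 0.   ] /3 = [0.     0.0323 0.    ] ay -0.0000 /0
-> [ 0.6228  0.2901  0.27   -0.1274] shift [ 0.    -0.187  0.   ] /5 = [ 0.     -0.0374  0.    ] ay -0.0000 /0
-> [ 0.4983 -0.034   0.27   -0.0249] shift [-0.0823  0.     -0.3372] /8 = [-0.0103  0.     -0.0422] ay -0.1025 /1
-> [ 0.4983 -0.034   0.2113 -0.0249] shift [0.     0.0587 0.    ] /2 = [0.     0.0294 0.    ] ay -0.0000 /0
```

```bash
python3 - <<'E'
from h import *
c=grab("scene","q3.png")
h2=cv2.cvtColor(c["im"],cv2.COLOR_RGB2HSV);m=cv2.inRange(h2,(95,40,150),(115,160,255))
for cn in cv2.findContours(m,0,2)[0]:
    if cv2.contourArea(cn)>40:
        p=np.array([plane(c,*q,.016)[:2]*1000 for q in cn[:,0]],np.float32);print("scene",cv2.minAreaRect(p))
a=cv2.imread("pics/w14.png");b=c["im"][190:450,300:600,::-1]
o=np.hstack([cv2.resize(a,(440,330)),cv2.resize(b,(360,330))]);cv2.imwrite("pics/c4.png",o)
E
```

```text
scene ((530.3339233398438, 448.29376220703125), (15.670381546020508, 61.438499450683594), 80.46353149414062)
scene ((467.42022705078125, -140.82493591308594), (18.438081741333008, 76.04803466796875), 88.38845825195312)
scene ((464.5372619628906, -202.11083984375), (18.45499038696289, 76.41657257080078), 88.62385559082031)
scene ((353.40283203125, -138.1081085205078), (18.46904754638672, 76.5713119506836), 89.01676940917969)
```

View pics/c4.png

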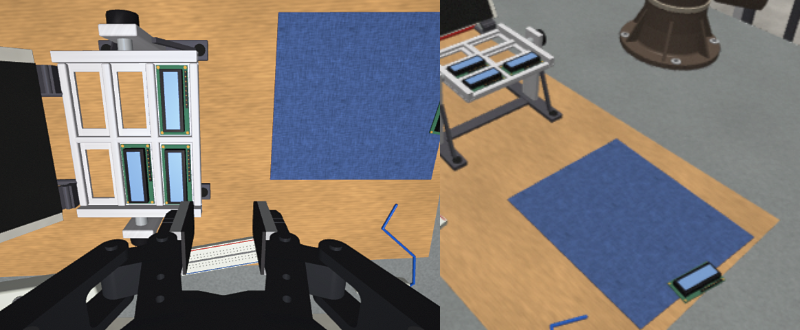

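```bash
python3 - <<'E'
from h import *
plan([(.5303,.40,.30,np.radians(-9.5))])
E
```

```text
tilt err [ 0.0008  0.     -0.0012] at [0.5575 0.0738 0.3906] -0.0256
-> [ 0.5303  0.4     0.3    -0.1658] shift [-0.0355  0.0906  0.3254] /8 = [-0.0044  0.0113  0.0407] ay 0.1402 /2
```

>>> send_rows(deltas=[{"tx":-0.0044,"ty":0.0113,"tz":0.0407,"ax":0,"ay":0,"az":0},{"tx":-0.0044,"ty":0.0113,"tz":0.0407,"ax":0,"ay":0,"az":0},{"tx":-0.0044,"ty":0.0113,"tz":0.0407,"ax":0,"ay":0,"az":0},{"tx":-0.0044,"ty":0.0113,"tz":0.0407,"ax":0,"ay":0,"az":0},{"tx":-0.0044,"ty":0.0113,"tz":0.0407,"ax":0,"ay":0,"az":0},{"tx":-0.0044,"ty":0.0113,"tz":0.0407,"ax":0,"ay":0,"az":0},{"tx":-0.0044,"ty":0.0113,"tz":0.0407,"ax":0,"ay":0,"az":0},{"tx":-0.0044,"ty":0.0113,"tz":0.0407,"ax":0,"ay":0.07,"az":0}], hand=0.04)

```text
t: 24.3
tcp_pos: [0.5305, 0.4019, 0.3]
orientation: [-1.57, 0.076, -0.075]
wrist_force: [1.3, 0.2, 0.1]
finger_gap: 0.0402
```

>>> send_rows(deltas=[{"tx":0,"ty":0,"tz":0,"ax":0,"ay":0.07,"az":0},{"tx":0,"ty":0,"tz":0,"ax":0,"ay":0,"az":0},{"tx":0,"ty":0,"tz":0,"ax":0,"ay":0,"az":0},{"tx":0,"ty":0,"tz":0,"ax":0,"ay":0,"az":0}])

```text
t: 24.7
tcp_pos: [0.5309, 0.3999, 0.3015]
orientation: [-1.567, 0.129, -0.129]
wrist_force: [0.5, 0.8, 0.8]
finger_gap: 0.04
```

```bash
python3 - <<'E'
from h import *
c=grab("wrist","w15.png");L=lcds(c);print(L,lcds(c,.013))
hsv=cv2.cvtColor(c["im"],cv2.COLOR_RGB2HSV)
# board corner dots (yellow) and board outline
m=cv2.inRange(hsv,(18,90,150),(35,255,255));k,l,st,ce=cv2.connectedComponentsWithStats(m)
for i in range(1,k):
    if 8<st[i,4]<200: print("dot",ce[i].round(1),st[i,4],plane(c,*ce[i],.007).round(4))
t=L[0] if L else (.53,.448,-9.5);a=np.radians(t[2]);plan([(t[0],t[1],.15,a)])
cv2.imwrite("pics/c5.png",cv2.resize(c["im"][100:400,280:600,::-1],(640,600)))
E
```

```text
[] []
dot [82.1  1.8] 13 [0.3293 0.2312 0.007 ]
dot [89.9  0.2] 11 [0.3292 0.238  0.007 ]
dot [ 1.  21.5] 10 [0.3322 0.1593 0.007 ]
dot [353.1  23.4] 13 [0.3819 0.4502 0.007 ]
dot [ 8.8 53.7] 53 [0.3566 0.1562 0.007 ]
dot [392.3 156.9] 13 [0.4964 0.47   0.007 ]
dot [358.5 157.3] 14 [0.4916 0.4393 0.007 ]
dot [357.2 236.3] 12 [0.5659 0.4276 0.007 ]
dot [125.9 426.1] 168 [0.7429 0.1386 0.007 ]
dot [  1.8 445.3] 10 [ 0.7452 -0.0099  0.007 ]
tilt err [-0.0007  0.      0.0004] at [0.5308 0.4    0.3016] -0.1648
-> [ 0.53    0.448   0.15   -0.1658] shift [-0.0087  0.1516  0.0472] /4 = [-0.0022  0.0379  0.0118] ay 0.0010 /1
```

View pics/c5.png

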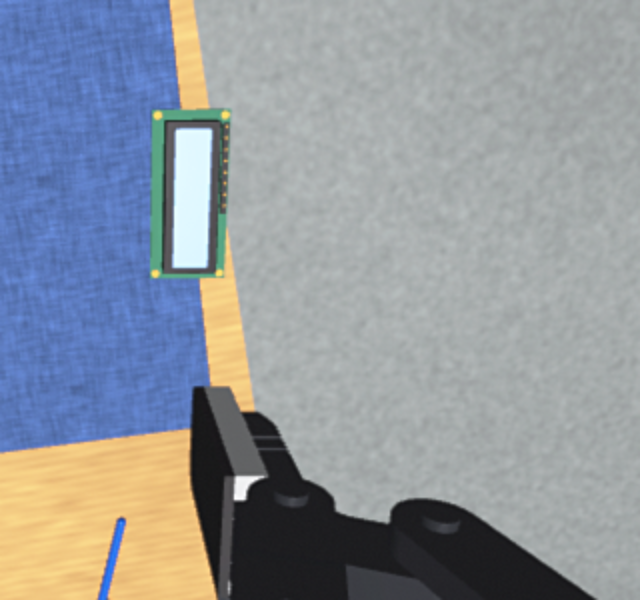

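```bash
python3 - <<'E'
from h import *
p=pocket(-46,0);a=-.156
plan([(.5312,.4488,.13,a),(.5312,.4488,.083,a),(.5312,.4488,.27,a),(*p,.27,CY),(*p,.226,CY)])
E
```

```text
tilt err [-0.0007  0.      0.0004] at [0.5308 0.4    0.3016] -0.1648
-> [ 0.5312  0.4488  0.13   -0.156 ] shift [-0.0076  0.1716  0.0482] /4 = [-0.0019  0.0429  0.0121] ay -0.0088 /1
-> [ 0.5312  0.4488  0.083  -0.156 ] shift [0.    0.047 0.   ] /2 = [0.     0.0235 0.    ] ay -0.0000 /0
-> [ 0.5312  0.4488  0.27   -0.156 ] shift [ 0.    -0.187  0.   ] /5 = [ 0.     -0.0374  0.    ] ay -0.0000 /0
-> [ 0.4983 -0.034   0.27   -0.0249] shift [ 0.0425  0.     -0.482 ] /11 = [ 0.0039  0.     -0.0438] ay -0.1311 /1
-> [ 0.4983 -0.034   0.226  -0.0249] shift [0.    0.044 0.   ] /1 = [0.    0.044 0.   ] ay -0.0000 /0
```

>>> send_rows(deltas=[{"tx":-0.0019,"ty":0.043,"tz":0.0121,"ax":0,"ay":0,"az":0},{"tx":-0.0019,"ty":0.043,"tz":0.0121,"ax":0,"ay":0,"az":0},{"tx":-0.0019,"ty":0.043,"tz":0.0121,"ax":0,"ay":0,"az":0},{"tx":-0.0019,"ty":0.0425,"tz":0.0119,"ax":0,"ay":-0.0088,"az":0},{"tx":0,"ty":0,"tz":0,"ax":0,"ay":0,"az":0},{"tx":0,"ty":0,"tz":0,"ax":0,"ay":0,"az":0},{"tx":0,"ty":0,"tz":0,"ax":0,"ay":0,"az":0}])

```text
t: 25.45
tcp_pos: [0.532, 0.4501, 0.1324]
orientation: [-1.564, 0.12, -0.124]
wrist_force: [0.4, 0.4, 0.1]
finger_gap: 0.0398
```

```bash
python3 - <<'E'
from h import *
print(held(grab("wrist","w16.png")));plan([(.5312,.4488,.083,-.156)])
E
```

```text
('board top v', np.float64(189.0), 'u range', np.int64(283), np.int64(354), 'mid', np.float64(318.5), 'left edge lo', np.int64(286), 'left edge top', np.int64(283))
tilt err [-0.0038  0.      0.0023] at [0.5319 0.4502 0.1327] -0.1561
-> [ 0.5312  0.4488  0.083  -0.156 ] shift [-0.0005  0.0497 -0.0015] /2 = [-0.0003  0.0249 -0.0007] ay -0.0001 /1
```

>>> send_rows(deltas=[{"tx":-0.0008,"ty":0.03,"tz":-0.0022,"ax":0,"ay":0,"az":0},{"tx":0,"ty":0.019,"tz":0,"ax":0,"ay":0,"az":0},{"tx":0,"ty":0,"tz":0,"ax":0,"ay":0,"az":0}])

```text
t: 25.8
tcp_pos: [0.5293, 0.4467, 0.0802]
orientation: [-1.568, 0.124, -0.122]
wrist_force: [-0.3, -0.7, -0.6]
finger_gap: 0.0401
```

>>> send_rows(deltas=[{"tx":0,"ty":0,"tz":0,"ax":0,"ay":0,"az":0},{"tx":0,"ty":0,"tz":0,"ax":0,"ay":0,"az":0},{"tx":0,"ty":0,"tz":0,"ax":0,"ay":0,"az":0},{"tx":0,"ty":0,"tz":0,"ax":0,"ay":0,"az":0}], hand=0.0)

```text
t: 26.2
tcp_pos: [0.5305, 0.4486, 0.0831]
orientation: [-1.565, 0.12, -0.124]
wrist_force: [-1.0, -2.3, 5.9]
finger_gap: 0.0227
```

>>> send_rows(deltas=[{"tx":0,"ty":-0.035,"tz":0,"ax":0,"ay":0,"az":0},{"tx":0,"ty":-0.038,"tz":0,"ax":0,"ay":0,"az":0},{"tx":0,"ty":-0.038,"tz":0,"ax":0,"ay":0,"az":0},{"tx":0,"ty":-0.038,"tz":0,"ax":0,"ay":0,"az":0},{"tx":0,"ty":-0.038,"tz":0,"ax":0,"ay":0,"az":0},{"tx":0,"ty":0,"tz":0,"ax":0,"ay":0,"az":0}])

```text
t: 26.8
tcp_pos: [0.5315, 0.4493, 0.2758]
orientation: [-1.558, 0.116, -0.128]
wrist_force: [0.2, 1.0, 0.3]
finger_gap: 0.0229
```

```bash
python3 - <<'E'
from h import *
print(held(grab("wrist","w17.png")));print(held({"im":cv2.imread("pics/w6.png")[:,:,::-1]}))
p=pocket(-46,0);plan([(*p,.27,CY),(*p,.226,CY)])
E
```

```text
('board top v', np.float64(211.0), 'u range', np.int64(278), np.int64(371), 'mid', np.float64(324.5), 'left edge lo', np.int64(280), 'left edge top', np.int64(278))
('board top v', np.float64(210.0), 'u range', np.int64(278), np.int64(371), 'mid', np.float64(324.5), 'left edge lo', np.int64(280), 'left edge top', np.int64(278))
tilt err [-0.007   0.      0.0039] at [0.5306 0.4487 0.2725] -0.1556
-> [ 0.4983 -0.034   0.27   -0.0249] shift [ 0.043   0.0025 -0.4818] /11 = [ 0.0039  0.0002 -0.0438] ay -0.1307 /1
-> [ 0.4983 -0.034   0.226  -0.0249] shift [0.    0.044 0.   ] /1 = [0.    0.044 0.   ] ay -0.0000 /0
```

>>> send_rows(deltas=[{"tx":0.0039,"ty":0,"tz":-0.0438,"ax":0,"ay":0,"az":0},{"tx":0.0039,"ty":0,"tz":-0.0438,"ax":0,"ay":0,"az":0},{"tx":0.0039,"ty":0,"tz":-0.0438,"ax":0,"ay":0,"az":0},{"tx":0.0039,"ty":0,"tz":-0.0438,"ax":0,"ay":0,"az":0},{"tx":0.0039,"ty":0,"tz":-0.0438,"ax":0,"ay":0,"az":0},{"tx":0.0039,"ty":0,"tz":-0.0438,"ax":0,"ay":0,"az":0}])

```text
t: 27.45
tcp_pos: [0.5112, 0.1826, 0.2673]
orientation: [-1.567, 0.122, -0.122]
wrist_force: [0.4, 0.1, 1.0]
finger_gap: 0.0229
```

>>> send_rows(deltas=[{"tx":0.0039,"ty":0,"tz":-0.0438,"ax":0,"ay":0,"az":0},{"tx":0.0039,"ty":0,"tz":-0.0438,"ax":0,"ay":0,"az":0},{"tx":0.0039,"ty":0,"tz":-0.0438,"ax":0,"ay":0,"az":0},{"tx":0.0039,"ty":0,"tz":-0.0438,"ax":0,"ay":0,"az":0},{"tx":0.004,"ty":0,"tz":-0.0438,"ax":0,"ay":0,"az":0},{"tx":0,"ty":0,"tz":0,"ax":0,"ay":-0.1307,"az":0},{"tx":0,"ty":0,"tz":0,"ax":0,"ay":0,"az":0}])

```text
t: 28.15
tcp_pos: [0.4968, -0.0363, 0.2674]
orientation: [-1.57, 0.02, -0.02]
wrist_force: [1.4, -0.5, -0.4]
finger_gap: 0.0225
```

>>> send_rows(deltas=[{"tx":0,"ty":0.03,"tz":0,"ax":0,"ay":0,"az":0},{"tx":0,"ty":0.014,"tz":0,"ax":0,"ay":0,"az":0},{"tx":0,"ty":0,"tz":0,"ax":0,"ay":0,"az":0},{"tx":0,"ty":0,"tz":0,"ax":0,"ay":0,"az":0},{"tx":0,"ty":0,"tz":0,"ax":0,"ay":0,"az":0}])

```text
t: 28.65
tcp_pos: [0.4979, -0.0344, 0.2244]
orientation: [-1.571, 0.019, -0.021]
wrist_force: [0.6, -0.1, 0.0]
finger_gap: 0.0225
```

```bash
python3 - <<'E'
from h import *
print(state()["finger_gap"]);p=pocket(-46,0);plan([(*p,.2122,CY)])
E
```

```text
0.02248197358843087
tilt err [-0.0002  0.      0.0013] at [ 0.4979 -0.0344  0.2244] -0.0253
-> [ 0.4983 -0.034   0.2122 -0.0249] shift [0.0004 0.0122 0.0005] /1 = [0.0004 0.0122 0.0005] ay -0.0004 /1
```

>>> send_rows(deltas=[{"tx":0.0004,"ty":0.007,"tz":0.0004,"ax":0,"ay":0,"az":0},{"tx":0,"ty":0.0045,"tz":0,"ax":0,"ay":0,"az":0},{"tx":0,"ty":0.001,"tz":0,"ax":0,"ay":0,"az":0},{"tx":0,"ty":0,"tz":0,"ax":0,"ay":0,"az":0}])

```text
t: 29.05
tcp_pos: [0.4977, -0.0345, 0.2111]
orientation: [-1.571, 0.02, -0.02]
wrist_force: [-0.9, 0.5, 2.2]
finger_gap: 0.0226
```

>>> send_rows(deltas=[{"tx":0,"ty":0,"tz":0,"ax":0,"ay":0,"az":0},{"tx":0,"ty":0,"tz":0,"ax":0,"ay":0,"az":0},{"tx":0,"ty":-0.02,"tz":0,"ax":0,"ay":0,"az":0},{"tx":0.01,"ty":-0.04,"tz":0,"ax":0,"ay":0,"az":0},{"tx":0.01,"ty":-0.045,"tz":0.01,"ax":0,"ay":0,"az":0},{"tx":0.01,"ty":-0.045,"tz":0.01,"ax":0,"ay":0,"az":0},{"tx":0.01,"ty":-0.045,"tz":0.01,"ax":0,"ay":0,"az":0},{"tx":0,"ty":-0.02,"tz":0,"ax":0,"ay":0,"az":0}], hand=0.034)

```text
t: 29.85
tcp_pos: [0.5401, -0.005, 0.4303]
orientation: [-1.57, 0.015, -0.024]
wrist_force: [-0.3, 1.1, -0.9]
finger_gap: 0.0341
```

>>> send_rows(deltas=[{"tx":0,"ty":0,"tz":0,"ax":0,"ay":0,"az":0},{"tx":0,"ty":0,"tz":0,"ax":0,"ay":0,"az":0}])

```text
t: 30.05
tcp_pos: [0.5383, -0.0055, 0.4257]
orientation: [-1.57, 0.02, -0.02]
wrist_force: [-1.1, -0.2, -1.2]
finger_gap: 0.034
```

```bash
python3 - <<'E'
from h import *
c=grab("wrist","w18.png");print("seated",lcds(c,.144))
for q in((-46,50),(46,50),(-46,0),(46,0)):print(pocket(*q).round(4))
plan([(.54,-.2415,.425,CY),(.54,-.2415,.358,CY)])
# cover bar position in the picture (dark bar): bar mid from TCP memory
print(proj(c,(.54,-.2415,.305)))
E
```

```text
seated [(0.5921, 0.0152, -0.9, 64, 16), (0.5898, -0.0351, -1.2, 64, 17), (0.4992, 0.0173, -1.8, 64, 17), (0.4979, -0.0336, -1.4, 64, 17)]
[0.4996 0.016 ]
[0.5915 0.0137]
[ 0.4983 -0.034 ]
[ 0.5903 -0.0362]
tilt err [ 0.      0.     -0.0014] at [ 0.538  -0.0057  0.425 ] -0.0254
-> [ 0.54   -0.2415  0.425  -0.0249] shift [ 0.008  -0.     -0.2357] /6 = [ 0.0013 -0.     -0.0393] ay -0.0005 /1
-> [ 0.54   -0.2415  0.358  -0.0249] shift [0.    0.067 0.   ] /2 = [0.     0.0335 0.    ] ay -0.0000 /0
(np.float64(-124.86299579236527), np.float64(281.7703378918945))
```

>>> send_rows(deltas=[{"tx":0.0013,"ty":0,"tz":-0.0393,"ax":0,"ay":0,"az":0},{"tx":0.0013,"ty":0,"tz":-0.0393,"ax":0,"ay":0,"az":0},{"tx":0.0013,"ty":0,"tz":-0.0393,"ax":0,"ay":0,"az":0},{"tx":0.0013,"ty":0,"tz":-0.0393,"ax":0,"ay":0,"az":0},{"tx":0.0013,"ty":0,"tz":-0.0393,"ax":0,"ay":0,"az":0},{"tx":0.0013,"ty":0,"tz":-0.0393,"ax":0,"ay":0,"az":0},{"tx":0,"ty":0,"tz":0,"ax":0,"ay":0,"az":0},{"tx":0,"ty":0.02,"tz":0,"ax":0,"ay":0,"az":0}], hand=0.03)

```text
t: 30.9
tcp_pos: [0.5404, -0.2431, 0.4064]
orientation: [-1.572, 0.021, -0.023]
wrist_force: [-0.6, 0.3, 0.1]
finger_gap: 0.0302
```

>>> send_rows(deltas=[{"tx":0,"ty":0.025,"tz":0,"ax":0,"ay":0,"az":0},{"tx":0,"ty":0.022,"tz":0,"ax":0,"ay":0,"az":0},{"tx":0,"ty":0,"tz":0,"ax":0,"ay":0,"az":0},{"tx":0,"ty":0,"tz":0,"ax":0,"ay":0,"az":0}])

```text
t: 31.3
tcp_pos: [0.5401, -0.2414, 0.3587]
orientation: [-1.571, 0.021, -0.018]
wrist_force: [0.2, -0.6, 1.6]
finger_gap: 0.0302
```

>>> send_rows(deltas=[{"tx":0,"ty":0,"tz":0,"ax":0,"ay":0,"az":0},{"tx":0,"ty":0,"tz":0,"ax":0,"ay":0,"az":0},{"tx":0,"ty":0,"tz":0,"ax":0,"ay":0,"az":0},{"tx":0,"ty":0,"tz":0,"ax":0,"ay":0,"az":0}], hand=0)

```text
t: 31.7
tcp_pos: [0.5407, -0.2415, 0.3601]
orientation: [-1.571, 0.018, -0.021]
wrist_force: [-0.2, 0.6, 1.9]
finger_gap: 0.0079
```

>>> send_rows(deltas=[{"tx":0,"ty":-0.0137,"tz":0.0206,"ax":0,"ay":0,"az":0},{"tx":0,"ty":-0.011,"tz":0.0222,"ax":0,"ay":0,"az":0},{"tx":0,"ty":-0.008,"tz":0.0234,"ax":0,"ay":0,"az":0},{"tx":0,"ty":-0.005,"tz":0.0242,"ax":0,"ay":0,"az":0},{"tx":0,"ty":-0.002,"tz":0.0247,"ax":0,"ay":0,"az":0},{"tx":0,"ty":0.0012,"tz":0.0247,"ax":0,"ay":0,"az":0},{"tx":0,"ty":0.0043,"tz":0.0244,"ax":0,"ay":0,"az":0}])

```text
t: 32.4
tcp_pos: [0.5445, -0.0778, 0.3964]
orientation: [-1.573, 0.017, -0.023]
wrist_force: [0.3, -5.8, -5.9]
finger_gap: 0.008
```

>>> send_rows(deltas=[{"tx":0,"ty":0.0073,"tz":0.0237,"ax":0,"ay":0,"az":0},{"tx":0,"ty":0.0102,"tz":0.0225,"ax":0,"ay":0,"az":0},{"tx":0,"ty":0.013,"tz":0.021,"ax":0,"ay":0,"az":0},{"tx":0,"ty":0.0155,"tz":0.0193,"ax":0,"ay":0,"az":0},{"tx":0,"ty":0.0178,"tz":0.0172,"ax":0,"ay":0,"az":0},{"tx":0,"ty":0.02,"tz":0.0148,"ax":0,"ay":0,"az":0},{"tx":0,"ty":0.0216,"tz":0.0122,"ax":0,"ay":0,"az":0},{"tx":0,"ty":0,"tz":0,"ax":0,"ay":0,"az":0}])

```text
t: 33.2
tcp_pos: [0.5478, 0.0558, 0.286]
orientation: [-1.569, 0.019, -0.018]
wrist_force: [-0.2, 9.1, 0.1]
finger_gap: 0.0079
```

>>> send_rows(deltas=[{"tx":0,"ty":0.023,"tz":0.0093,"ax":0,"ay":0,"az":0},{"tx":0,"ty":0.0185,"tz":0.0052,"ax":0,"ay":0,"az":0},{"tx":0,"ty":0.0193,"tz":0.0034,"ax":0,"ay":0,"az":0},{"tx":0,"ty":0,"tz":0,"ax":0,"ay":0,"az":0}])

```text
t: 33.6
tcp_pos: [0.5482, 0.0733, 0.2251]
orientation: [-1.568, 0.02, -0.019]
wrist_force: [-0.4, 10.0, -2.4]
finger_gap: 0.0076
```

>>> send_rows(deltas=[{"tx":0,"ty":0.01,"tz":0.0015,"ax":0,"ay":0,"az":0},{"tx":0,"ty":0.0075,"tz":0.001,"ax":0,"ay":0,"az":0},{"tx":0,"ty":0,"tz":0,"ax":0,"ay":0,"az":0}])

```text
t: 33.9
tcp_pos: [0.5482, 0.0747, 0.2087]
orientation: [-1.57, 0.02, -0.019]
wrist_force: [-0.0, 5.5, -1.5]
finger_gap: 0.008
```

>>> send_rows(deltas=[{"tx":0,"ty":0.002,"tz":0,"ax":0,"ay":0,"az":0},{"tx":0,"ty":0,"tz":0,"ax":0,"ay":0,"az":0}])

```text
t: 34.1
tcp_pos: [0.5483, 0.0748, 0.2075]
orientation: [-1.569, 0.019, -0.02]
wrist_force: [-1.1, 6.9, -1.2]
finger_gap: 0.0076
```

>>> send_rows(deltas=[{"tx":0,"ty":0.002,"tz":0,"ax":0,"ay":0,"az":0},{"tx":0,"ty":0,"tz":0,"ax":0,"ay":0,"az":0}])

```text
t: 34.3
tcp_pos: [0.5483, 0.0748, 0.2056]
orientation: [-1.569, 0.019, -0.02]
wrist_force: [-1.7, 7.2, 0.9]
finger_gap: 0.0073
```

>>> send_rows(deltas=[{"tx":0,"ty":0.002,"tz":0,"ax":0,"ay":0,"az":0},{"tx":0,"ty":0,"tz":0,"ax":0,"ay":0,"az":0}])

```text
t: 34.5
tcp_pos: [0.5483, 0.0749, 0.2045]
orientation: [-1.569, 0.019, -0.02]
wrist_force: [-4.8, 7.1, 7.7]
finger_gap: 0.0075
```

>>> send_rows(deltas=[{"tx":0,"ty":0.002,"tz":0,"ax":0,"ay":0,"az":0},{"tx":0,"ty":0,"tz":0,"ax":0,"ay":0,"az":0}])

```text
t: 34.7
tcp_pos: [0.5483, 0.075, 0.2031]
orientation: [-1.569, 0.018, -0.02]
wrist_force: [-7.6, 8.3, 11.8]
finger_gap: 0.0079
```

>>> send_rows(deltas=[{"tx":0,"ty":0.003,"tz":0,"ax":0,"ay":0,"az":0},{"tx":0,"ty":0,"tz":0,"ax":0,"ay":0,"az":0}])

```text
t: 34.9
tcp_pos: [0.5484, 0.0753, 0.2002]
orientation: [-1.568, 0.018, -0.02]
wrist_force: [-8.9, 10.3, 14.0]
finger_gap: 0.0077
```

>>> send_rows(deltas=[{"tx":0,"ty":-0.002,"tz":0,"ax":0,"ay":0,"az":0},{"tx":0,"ty":0,"tz":0,"ax":0,"ay":0,"az":0},{"tx":0,"ty":0,"tz":0,"ax":0,"ay":0,"az":0}], hand=0.024)

```text
t: 35.2
tcp_pos: [0.5482, 0.0735, 0.2004]
orientation: [-1.571, 0.02, -0.02]
wrist_force: [0.1, 0.1, 1.2]
finger_gap: 0.0237
```

>>> send_rows(deltas=[{"tx":0,"ty":-0.04,"tz":0,"ax":0,"ay":0,"az":0},{"tx":0,"ty":-0.045,"tz":0,"ax":0,"ay":0,"az":0},{"tx":0,"ty":-0.045,"tz":0,"ax":0,"ay":0,"az":0},{"tx":0,"ty":-0.045,"tz":-0.01,"ax":0,"ay":0,"az":0},{"tx":0,"ty":-0.03,"tz":-0.04,"ax":0,"ay":0,"az":0},{"tx":0,"ty":0,"tz":-0.04,"ax":0,"ay":0,"az":0},{"tx":0,"ty":0,"tz":0,"ax":0,"ay":0,"az":0},{"tx":0,"ty":0,"tz":0,"ax":0,"ay":0,"az":0}])

```text
t: 36.0
tcp_pos: [0.5458, -0.0173, 0.4052]
orientation: [-1.571, 0.022, -0.021]
wrist_force: [-0.1, 0.3, -0.6]
finger_gap: 0.0244
```

```bash
python3 - <<'E'
from h import *
c=grab("wrist","w19.png");d=grab("side","s3.png");s=grab("scene","q4.png");print(state()["tcp_pos"])
hsv=cv2.cvtColor(c["im"],cv2.COLOR_RGB2HSV);m=cv2.inRange(hsv,(0,150,90),(8,255,255))|cv2.inRange(hsv,(172,150,90),(180,255,255))
k,l,st,ce=cv2.connectedComponentsWithStats(m)
for i in range(1,k):
    if st[i,4]>200: print("red",st[i],ce[i],plane(c,*ce[i],.137).round(4))
C3=np.append(C,.137);ex=np.array([np.cos(CY),np.sin(CY),0]);ey=np.array([-np.sin(CY),np.cos(CY),0]);ez=np.array([0,0,1.])
f=lambda x,y,z:C3+(x*ex+y*ey+z*ez)/1000
for n,cc in(("w",c),("s",s),("d",d)): print(n,"red ends",[np.round(proj(cc,f(x,-115,0))) for x in(-55,55)],"cover bar ends if closed",[np.round(proj(cc,f(x,110,16.5))) for x in(-45,45)])
a=cv2.resize(c["im"],(400,300));b=cv2.resize(s["im"][180:330,250:450],(400,300));o=np.hstack([a,b]);cv2.imwrite("pics/c6.png",o[:,:,::-1])
E
```

```text
[ 0.54599225 -0.01580227  0.4048796 ]
red [ 159  141   26  136 1525] [171.72721311 208.19344262] [ 0.5392 -0.1512  0.137 ]
w red ends [array([166., 147.]), array([180., 269.])] cover bar ends if closed [array([437., 159.]), array([429., 264.])]
s red ends [array([327., 210.]), array([290., 222.])] cover bar ends if closed [array([385., 245.]), array([352., 258.])]
d red ends [array([286., 274.]), array([330., 266.])] cover bar ends if closed [array([275., 210.]), array([308., 205.])]
```

View pics/c6.png

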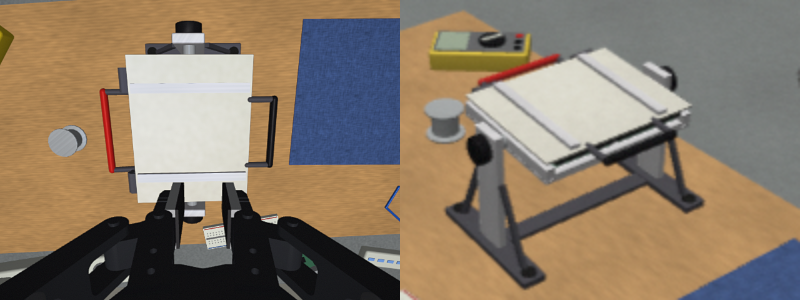

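```bash
python3 - <<'E'
from h import *
def red(c):
    hsv=cv2.cvtColor(c["im"],cv2.COLOR_RGB2HSV);m=cv2.inRange(hsv,(0,130,70),(8,255,255))|cv2.inRange(hsv,(172,130,70),(180,255,255))
    k,l,st,ce=cv2.connectedComponentsWithStats(m);L=[(st[i].tolist(),ce[i].round(1)) for i in range(1,k) if st[i,4]>60];return L
c=grab("wrist");d=grab("side")
print(red(c),red(d))
a=red(c)[0][1]
for b in red(d):
    o1,d1=ray(c,*a);o2,d2=ray(d,*b[1]);t=np.linalg.lstsq(np.c_[d1,-d2],o2-o1,rcond=None)[0];print(b,(o1+t[0]*d1).round(4),(o2+t[1]*d2).round(4))
plan([(.541,-.15,.26,CY)])
E
```

```text
[([157, 141, 26, 136, 1559], array([169.9, 207.7]))] [([284, 263, 47, 11, 177], array([306.8, 267.8]))]
([284, 263, 47, 11, 177], array([306.8, 267.8])) [ 0.5377 -0.1483  0.1442] [ 0.5379 -0.1483  0.1442]
tilt err [ 0.0002  0.     -0.0009] at [ 0.5461 -0.0155  0.405 ] -0.0242
-> [ 0.541  -0.15    0.26   -0.0249] shift [-0.0018  0.145  -0.1346] /5 = [-0.0004  0.029  -0.0269] ay 0.0007 /1
```

>>> send_rows(deltas=[{"tx":-0.0004,"ty":0.01,"tz":-0.0337,"ax":0,"ay":0,"az":0},{"tx":-0.0004,"ty":0.01,"tz":-0.0337,"ax":0,"ay":0,"az":0},{"tx":-0.0005,"ty":0.03,"tz":-0.0337,"ax":0,"ay":0,"az":0},{"tx":-0.0005,"ty":0.03,"tz":-0.0335,"ax":0,"ay":0,"az":0},{"tx":0,"ty":0.03,"tz":0,"ax":0,"ay":0,"az":0},{"tx":0,"ty":0.035,"tz":0,"ax":0,"ay":0,"az":0},{"tx":0,"ty":0.03,"tz":0,"ax":0,"ay":0,"az":0},{"tx":0,"ty":0,"tz":0,"ax":0,"ay":0,"az":0}], hand=0.026)

```text
t: 37.05
tcp_pos: [0.5387, -0.1502, 0.2262]
orientation: [-1.57, 0.026, -0.013]
wrist_force: [-0.2, 0.1, -0.4]
finger_gap: 0.0258
```

```bash
python3 - <<'E'
from h import *
s=state();print(s["wrist_force"]);plan([(.541,-.15,.194,CY)])
c=grab("wrist","w20.png");hsv=cv2.cvtColor(c["im"],cv2.COLOR_RGB2HSV);m=cv2.inRange(hsv,(0,130,70),(8,255,255))|cv2.inRange(hsv,(172,130,70),(180,255,255))
for v in range(100,400,40):
    u=np.where(m[v])[0]
    if len(u):print(v,u.min(),u.max())
print(np.where(m.any(1))[0][[0,-1]])
E
```

```text
[-0.15000571  0.09584606 -0.40083139]
tilt err [-0.0002 -0.     -0.008 ] at [ 0.5387 -0.1502  0.2262] -0.0251
-> [ 0.541  -0.15    0.194  -0.0249] shift [0.0023 0.0322 0.0002] /1 = [0.0023 0.0322 0.0002] ay -0.0002 /1
180 313 334
220 314 337
260 314 337
300 315 337
340 315 336
380 315 336
[165 425]
```

>>> send_rows(deltas=[{"tx":0.002,"ty":0.02,"tz":0,"ax":0,"ay":0,"az":0},{"tx":0,"ty":0.013,"tz":0,"ax":0,"ay":0,"az":0},{"tx":0,"ty":0,"tz":0,"ax":0,"ay":0,"az":0},{"tx":0,"ty":0,"tz":0,"ax":0,"ay":0,"az":0}])

```text
t: 37.5
tcp_pos: [0.5433, -0.1507, 0.1985]
orientation: [-1.571, 0.019, -0.02]
wrist_force: [0.3, 0.0, 0.7]
finger_gap: 0.0263
```

>>> send_rows(deltas=[{"tx":0,"ty":0,"tz":0,"ax":0,"ay":0,"az":0},{"tx":0,"ty":0,"tz":0,"ax":0,"ay":0,"az":0},{"tx":0,"ty":0,"tz":0,"ax":0,"ay":0,"az":0},{"tx":0,"ty":0,"tz":0,"ax":0,"ay":0,"az":0}], hand=0)

```text
t: 37.9
tcp_pos: [0.5434, -0.15, 0.1988]
orientation: [-1.569, 0.018, -0.021]
wrist_force: [-1.0, 6.7, 3.1]
finger_gap: 0.0078
```

```bash
python3 - <<'E'
from h import *
print(state()["tcp_pos"],state()["finger_gap"])
t=np.radians(np.arange(0,181,7.5));y=-.115*np.cos(t);z=.115*np.sin(t)
print([(round(-b,4),round(a,4)) for a,b in zip(np.diff(y),np.diff(z))])
E
```

```text
[ 0.5434019  -0.14995882  0.19876902] 0.007803761438174179
[(np.float64(-0.015), np.float64(0.001)), (np.float64(-0.0148), np.float64(0.0029)), (np.float64(-0.0142), np.float64(0.0048)), (np.float64(-0.0135), np.float64(0.0067)), (np.float64(-0.0125), np.float64(0.0084)), (np.float64(-0.0113), np.float64(0.0099)), (np.float64(-0.0099), np.float64(0.0113)), (np.float64(-0.0084), np.float64(0.0125)), (np.float64(-0.0067), np.float64(0.0135)), (np.float64(-0.0048), np.float64(0.0142)), (np.float64(-0.0029), np.float64(0.0148)), (np.float64(-0.001), np.float64(0.015)), (np.float64(0.001), np.float64(0.015)), (np.float64(0.0029), np.float64(0.0148)), (np.float64(0.0048), np.float64(0.0142)), (np.float64(0.0067), np.float64(0.0135)), (np.float64(0.0084), np.float64(0.0125)), (np.float64(0.0099), np.float64(0.0113)), (np.float64(0.0113), np.float64(0.0099)), (np.float64(0.0125), np.float64(0.0084)), (np.float64(0.0135), np.float64(0.0067)), (np.float64(0.0142), np.float64(0.0048)), (np.float64(0.0148), np.float64(0.0029)), (np.float64(0.015), np.float64(0.001))]
```

>>> send_rows(deltas=[{"tx":0,"ty":0,"tz":0,"ax":0,"ay":0,"az":0},{"tx":0,"ty":0,"tz":0.001,"ax":0,"ay":0,"az":0},{"tx":0,"ty":0.006,"tz":0,"ax":0,"ay":0,"az":0},{"tx":0,"ty":0,"tz":0,"ax":0,"ay":0,"az":0}], hand=0.024)

```text
t: 38.3
tcp_pos: [0.5423, -0.1499, 0.1907]
orientation: [-1.571, 0.021, -0.019]
wrist_force: [-0.6, 0.0, 0.4]
finger_gap: 0.0237
```

>>> send_rows(deltas=[{"tx":0,"ty":0,"tz":0,"ax":0,"ay":0,"az":0},{"tx":0,"ty":0,"tz":0,"ax":0,"ay":0,"az":0},{"tx":0,"ty":0,"tz":0,"ax":0,"ay":0,"az":0},{"tx":0,"ty":0,"tz":0,"ax":0,"ay":0,"az":0}], hand=0)

```text
t: 38.7
tcp_pos: [0.5426, -0.1498, 0.1913]
orientation: [-1.571, 0.02, -0.02]
wrist_force: [-1.1, -0.0, -1.3]
finger_gap: 0.0081
```

>>> send_rows(deltas=[{"tx":0,"ty":-0.015,"tz":0.001,"ax":0,"ay":0,"az":0},{"tx":0,"ty":-0.0148,"tz":0.0029,"ax":0,"ay":0,"az":0},{"tx":0,"ty":-0.0142,"tz":0.0048,"ax":0,"ay":0,"az":0},{"tx":0,"ty":0,"tz":0,"ax":0,"ay":0,"az":0}])

```text
t: 39.1
tcp_pos: [0.5429, -0.1399, 0.2358]
orientation: [-1.569, 0.02, -0.02]
wrist_force: [-3.5, 10.6, 4.9]
finger_gap: 0.0078
```

>>> send_rows(deltas=[{"tx":0,"ty":-0.0135,"tz":0.0067,"ax":0,"ay":0,"az":0},{"tx":0,"ty":-0.0125,"tz":0.0084,"ax":0,"ay":0,"az":0},{"tx":0,"ty":-0.0113,"tz":0.0099,"ax":0,"ay":0,"az":0},{"tx":0,"ty":-0.0099,"tz":0.0113,"ax":0,"ay":0,"az":0},{"tx":0,"ty":-0.0084,"tz":0.0125,"ax":0,"ay":0,"az":0}])

```text
t: 39.6
tcp_pos: [0.5439, -0.0933, 0.2902]
orientation: [-1.573, 0.022, -0.019]
wrist_force: [3.1, -12.6, -9.9]
finger_gap: 0.0078
```

>>> send_rows(deltas=[{"tx":0,"ty":-0.0067,"tz":0.0135,"ax":0,"ay":0,"az":0},{"tx":0,"ty":-0.0048,"tz":0.0142,"ax":0,"ay":0,"az":0},{"tx":0,"ty":-0.0029,"tz":0.0148,"ax":0,"ay":0,"az":0},{"tx":0,"ty":-0.001,"tz":0.015,"ax":0,"ay":0,"az":0},{"tx":0,"ty":0,"tz":0,"ax":0,"ay":0,"az":0}])

```text
t: 40.1
tcp_pos: [0.5453, -0.0362, 0.3084]
orientation: [-1.575, 0.019, -0.019]
wrist_force: [-5.0, -6.3, 9.9]
finger_gap: 0.0075
```

```bash
cat >> h.py <<'E'
def redc(c):
    hsv=cv2.cvtColor(c["im"],cv2.COLOR_RGB2HSV);m=cv2.inRange(hsv,(0,130,70),(8,255,255))|cv2.inRange(hsv,(172,130,70),(180,255,255))
    k,l,st,ce=cv2.connectedComponentsWithStats(m);return [(st[i].tolist(),ce[i].round(1).tolist()) for i in range(1,k) if st[i,4]>25]
E
python3 - <<'E'
from h import *
b=state()["tcp_pos"]-[0,0,.054];ex=np.array([np.cos(CY),np.sin(CY),0])
for n in("scene","side"):
    c=grab(n,n+"m.png");print(n,redc(c),"expect ends",[np.round(proj(c,b+k*ex)) for k in(-.055,.055)])
E
```

```text
scene [([345, 182, 16, 8, 66], [352.6, 185.2]), ([316, 189, 19, 10, 86], [325.2, 193.8])] expect ends [array([358., 182.]), array([316., 195.])]
side [([303, 200, 18, 5, 62], [311.8, 202.0]), ([273, 203, 21, 7, 76], [283.3, 206.0])] expect ends [array([276., 207.]), array([320., 201.])]
```

Red bar is at the top (90°) in the fingers. Continue over.

>>> send_rows(deltas=[{"tx":0,"ty":0.001,"tz":0.015,"ax":0,"ay":0,"az":0},{"tx":0,"ty":0.0029,"tz":0.0148,"ax":0,"ay":0,"az":0},{"tx":0,"ty":0.0048,"tz":0.0142,"ax":0,"ay":0,"az":0},{"tx":0,"ty":0.0067,"tz":0.0135,"ax":0,"ay":0,"az":0},{"tx":0,"ty":0.0084,"tz":0.0125,"ax":0,"ay":0,"az":0},{"tx":0,"ty":0.0099,"tz":0.0113,"ax":0,"ay":0,"az":0}])

```text
t: 40.8
tcp_pos: [0.5472, 0.0444, 0.2746]
orientation: [-1.575, 0.02, -0.019]
wrist_force: [-2.2, -12.4, 4.1]
finger_gap: 0.0079
```

>>> send_rows(deltas=[{"tx":0,"ty":0.0113,"tz":0.0099,"ax":0,"ay":0,"az":0},{"tx":0,"ty":0.0125,"tz":0.0084,"ax":0,"ay":0,"az":0},{"tx":0,"ty":0.0135,"tz":0.0067,"ax":0,"ay":0,"az":0},{"tx":0,"ty":0.0142,"tz":0.0048,"ax":0,"ay":0,"az":0},{"tx":0,"ty":0,"tz":0,"ax":0,"ay":0,"az":0}])

```text
t: 41.3
tcp_pos: [0.5481, 0.0758, 0.2207]
orientation: [-1.572, 0.02, -0.018]
wrist_force: [1.9, -2.5, -5.6]
finger_gap: 0.0078
```

>>> send_rows(deltas=[{"tx":0,"ty":0.01,"tz":0.002,"ax":0,"ay":0,"az":0},{"tx":0,"ty":0.01,"tz":0.001,"ax":0,"ay":0,"az":0},{"tx":0,"ty":0,"tz":0,"ax":0,"ay":0,"az":0}])

```text
t: 41.6
tcp_pos: [0.5482, 0.0793, 0.2014]
orientation: [-1.571, 0.02, -0.019]
wrist_force: [-1.7, 0.7, 0.2]
finger_gap: 0.0079
```

>>> send_rows(deltas=[{"tx":0,"ty":0.006,"tz":0.0003,"ax":0,"ay":0,"az":0},{"tx":0,"ty":0.004,"tz":0,"ax":0,"ay":0,"az":0},{"tx":0,"ty":0,"tz":0,"ax":0,"ay":0,"az":0}])

```text
t: 41.9
tcp_pos: [0.5482, 0.0799, 0.192]
orientation: [-1.57, 0.02, -0.019]
wrist_force: [-6.1, 3.7, 6.5]
finger_gap: 0.0077
```

>>> send_rows(deltas=[{"tx":0,"ty":0.003,"tz":0,"ax":0,"ay":0,"az":0},{"tx":0,"ty":0,"tz":0,"ax":0,"ay":0,"az":0}])

```text
t: 42.1
tcp_pos: [0.5482, 0.08, 0.1893]
orientation: [-1.57, 0.019, -0.019]
wrist_force: [-8.2, 4.2, 9.2]
finger_gap: 0.0078
```

>>> send_rows(deltas=[{"tx":0,"ty":0.002,"tz":0,"ax":0,"ay":0,"az":0},{"tx":0,"ty":0,"tz":0,"ax":0,"ay":0,"az":0}])

```text
t: 42.3
tcp_pos: [0.5482, 0.08, 0.1878]
orientation: [-1.57, 0.019, -0.019]
wrist_force: [-8.9, 4.7, 14.4]
finger_gap: 0.0077
```

>>> send_rows(deltas=[{"tx":0,"ty":0.003,"tz":0,"ax":0,"ay":0,"az":0},{"tx":0,"ty":0,"tz":0,"ax":0,"ay":0,"az":0}])

```text
t: 42.5
tcp_pos: [0.5483, 0.08, 0.1875]
orientation: [-1.57, 0.017, -0.02]
wrist_force: [-20.7, 4.9, 37.2]
finger_gap: 0.0078
```

>>> send_rows(deltas=[{"tx":0,"ty":0.003,"tz":0,"ax":0,"ay":0,"az":0},{"tx":0,"ty":0,"tz":0,"ax":0,"ay":0,"az":0}])

```text
t: 42.7
tcp_pos: [0.5483, 0.08, 0.1873]
orientation: [-1.57, 0.015, -0.02]
wrist_force: [-31.1, 6.2, 60.3]
finger_gap: 0.008
```

```bash
python3 - <<'E'
from h import *
C3=np.append(C,.137);ex=np.array([np.cos(CY),np.sin(CY),0]);ey=np.array([-np.sin(CY),np.cos(CY),0])
for n in("scene","side"):
    c=grab(n,n+"e.png");print(n,redc(c),"expect if 180:",[np.round(proj(c,C3+k*ex+.115*ey),1).tolist() for k in(-.055,.055)])
E
```

```text
scene [([348, 259, 20, 12, 96], [358.0, 264.3])] expect if 180: [[389.7, 250.6], [349.5, 267.5]]
side [([298, 206, 14, 5, 39], [304.1, 208.1]), ([270, 210, 19, 5, 52], [279.4, 211.7])] expect if 180: [[271.9, 213.9], [311.3, 208.1]]
```

>>> send_rows(deltas=[{"tx":0,"ty":-0.007,"tz":0,"ax":0,"ay":0,"az":0},{"tx":0,"ty":0,"tz":0,"ax":0,"ay":0,"az":0}])

```text
t: 43.0
tcp_pos: [0.5482, 0.0799, 0.1891]
orientation: [-1.57, 0.019, -0.02]
wrist_force: [-10.6, 5.1, 12.2]
finger_gap: 0.0075
```

>>> send_rows(deltas=[{"tx":0,"ty":0,"tz":0,"ax":0,"ay":0,"az":0},{"tx":0,"ty":0,"tz":0,"ax":0,"ay":0,"az":0},{"tx":0,"ty":0,"tz":0,"ax":0,"ay":0,"az":0},{"tx":0,"ty":-0.02,"tz":0,"ax":0,"ay":0,"az":0},{"tx":0,"ty":-0.04,"tz":0,"ax":0,"ay":0,"az":0},{"tx":0,"ty":-0.045,"tz":0,"ax":0,"ay":0,"az":0},{"tx":0,"ty":-0.045,"tz":0,"ax":0,"ay":0,"az":0},{"tx":0,"ty":-0.045,"tz":0,"ax":0,"ay":0,"az":0}], hand=0.024)

```text
t: 43.8
tcp_pos: [0.5486, 0.0792, 0.384]
orientation: [-1.571, 0.02, -0.02]
wrist_force: [0.4, 1.0, -0.2]
finger_gap: 0.0241
```

>>> send_rows(deltas=[{"tx":0,"ty":-0.02,"tz":-0.04,"ax":0,"ay":0,"az":0},{"tx":0,"ty":0,"tz":-0.03,"ax":0,"ay":0,"az":0},{"tx":0,"ty":0,"tz":0,"ax":0,"ay":0,"az":0},{"tx":0,"ty":0,"tz":0,"ax":0,"ay":0,"az":0},{"tx":0,"ty":0,"tz":0,"ax":0,"ay":0,"az":0}])

```text
t: 44.3
tcp_pos: [0.5469, 0.0098, 0.4017]
orientation: [-1.571, 0.021, -0.019]
wrist_force: [-0.1, -0.1, -0.5]
finger_gap: 0.0242
```

```bash
python3 - <<'E'
from h import *
C3=np.append(C,.137);ex=np.array([np.cos(CY),np.sin(CY),0]);ey=np.array([-np.sin(CY),np.cos(CY),0]);ez=np.array([0,0,1])
f=lambda x,y,z:C3+(x*ex-y*ey-z*ez)/1000   # turned over
for n in("wrist","scene","side"):
    c=grab(n,n+"f.png");print(n,redc(c),"red expect",[np.round(proj(c,f(x,-115,0)),1).tolist() for x in(-55,55)],"black bar expect",[np.round(proj(c,f(x,110,16.5)),1).tolist() for x in(-45,45)])
    if n=="wrist":
        for x in(-46,46):
            for y in(-50,0,50):
                u,v=map(int,proj(c,f(x,y,-6)));print((x,y),(u,v),c["im"][v-5:v+6,u-5:u+6].reshape(-1,3).mean(0).round() if 0<v<475 else None)
    # black bar pixels: dark mask near expectation
        e=np.mean([proj(c,f(x,110,16.5)) for x in(-45,45)],0);g=c["im"].max(2);row=g[int(e[1]),int(e[0])-25:int(e[0])+26];print("row near black bar",int(e[0])-25,row.tolist())
    else:
        e=np.mean([proj(c,f(x,110,16.5)) for x in(-45,45)],0);print("col",int(e[1])-12,c["im"].max(2)[int(e[1])-12:int(e[1])+13,int(e[0])].tolist())
print(state()["tcp_pos"],state()["wrist_force"])
E
```

```text
wrist [([397, 140, 19, 136, 1467], [406.1, 206.7])] red expect [[407.2, 146.0], [400.2, 269.8]] black bar expect [[148.4, 157.0], [160.3, 254.0]]
(-46, -50) (329, 157) [34. 34. 33.]
(-46, 0) (269, 157) [ 70. 129. 103.]
(-46, 50) (208, 157) [ 70. 128.  99.]
(46, -50) (329, 262) [35. 34. 34.]
(46, 0) (273, 262) [ 70. 130. 102.]
(46, 50) (217, 262) [ 70. 126.  97.]
row near black bar 129 [209, 206, 206, 204, 203, 201, 198, 199, 198, 196, 197, 196, 198, 198, 199, 200, 199, 200, 200, 203, 208, 128, 45, 24, 36, 61, 66, 43, 27, 24, 22, 15, 40, 153, 204, 205, 204, 206, 208, 209, 209, 209, 209, 206, 206, 206, 205, 206, 227, 251, 245]
scene [([348, 249, 45, 21, 213], [370.3, 258.6])] red expect [[389.7, 250.6], [349.5, 267.5]] black bar expect [[325.2, 217.5], [294.7, 228.0]]
col 210 [131, 126, 125, 122, 117, 122, 168, 189, 190, 188, 189, 192, 211, 214, 212, 201, 101, 98, 103, 104, 103, 107, 110, 136, 214]
side [([269, 206, 42, 8, 124], [290.1, 209.7])] red expect [[271.9, 213.9], [311.3, 208.1]] black bar expect [[290.3, 276.3], [325.9, 270.3]]
col 261 [47, 59, 131, 138, 155, 159, 164, 125, 88, 74, 60, 66, 57, 51, 51, 141, 157, 155, 155, 155, 156, 156, 155, 157, 155]
[0.54696873 0.01016557 0.40181769] [ 0.45223278 -0.25264817  0.37049853]
```

```bash
python3 -c "
from rig import ticket;print(ticket.finish_job())"
```

```text
the job is handed in; nothing more can be done
None
```

I opened the cover, laid all four modules display up in their own pockets (the two rows away from the hinge) and closed the cover. Then I lifted the red bar over to the far side until the frame sat on its stop. I let go, backed clear and handed the job in at about 44 s.

- **Module knocked aside:** before its pick I found one module half off the mat, about 4–5 cm from where it had been. I located it again and placed it normally.
- **Seating:** before I closed the cover, all four modules measured within about 1.5 mm and 1° of their pockets.
- **Turned over:** the bar met a hard stop, with the force rising to 60 N and no further movement. Afterwards the red bar sat where a full turn should put it, to within about 2 pixels in all three views.
- **Modules shut inside:** the wrist camera showed green board backs in the four filled pockets and the black pad in the two empty ones. The black bar was about 1–2 pixels from its closed position in the wrist and side views. The scene view of that bar gave no clear reading.
- **Possible concern:** the 60 N push at the stop went through the fingers. I saw no sign that the gripper's body pressed on anything, but I did not check that separately.
- **Not re-checked:** I did not deliberately touch the breadboard, multimeter or reel. I also did not measure them again at the end.

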